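# Centre a heater canister between two sliding stops

## Robot

A 7-joint arm with a two-finger parallel gripper is mounted at the origin on the work surface. World frame = base frame: x ahead of the robot, y to its left, z up, the work surface at z = 0. Lengths are in m, angles in rad, forces in N, time in s.
With the tool pointing down it reaches from about 0.4 to 0.875 m from the base axis. Payload 19.3 kg.
Tool frame: the origin (TCP) lies midway between the tips of the shut fingers; the grasp point (between the pads) lies 19 mm behind it; y points along the fingers, x is the direction in which the jaws open and shut, and the axes are right-handed (so a half turn about y gives the same grasp; the last joint's range is limited). The gripper opens to 85 mm and grips with 20 to 120 N. Pads are 22 mm wide; open, the fingers measure 114 mm over their backs; the gripper's body (76 mm by 85 mm) begins 54 mm behind the grasp point. The pads swing forward as they close: fully open they stand 13 mm farther back than shut.
Start: joints at [-1.335, 0.521, -0.036, 1.599, 0.021, 1.021, -0.113], TCP at [0.188, 0.596, 0.193] pointing down, gripper open.
Joint ranges: [-2.91, 2.91], [-0.3, 2.13], [-1.5, 1.42], [0.17, 2.43], [-1.26, 4.41], [0.16, 1.93], [-2.52, 2.52]. Speed limits (rad/s): [1.89, 1.89, 2.39, 2.39, 3.01, 3.01, 3.01].

## Interface

Orientations are given as [roll, pitch, yaw] about the fixed x, y, z axes, in that order (R = Rz(yaw) Ry(pitch) Rx(roll)).
In Python, from plant import arm gives the robot as it stands.
- The arm moves only by the shell command python3 -m crank 'ROWS' [FORCE]. ROWS is JSON, a list of rows, each an object with "delta_pos": the shift along the tool's x, y, z scaled (see below), a list of three; "yaw": the turn about the tool's y scaled (see below); "hand": the gripper command: -1 is fully open, 1 is shut, values between are in proportion. In form: [{"delta_pos": [x, y, z], "yaw": yaw, "hand": hand}, ...]. A call has 1 to 20 rows; each row is the pose to reach, as a shift and turn from the pose commanded when the call began, along the tool's axes at that moment; what a row does not reach only later rows make up. The controller multiplies each number of a shift by 200 mm and each number of a turn by 60 degrees. A row lasts 1/8 s, in which the tool goes at most 62.5 mm and 10.7 degrees, less where a joint would pass 70% of its speed; a pose out of reach is approached as far as the arm can. A call with a number of a shift or a turn outside -1 to 1 is refused whole. A call with a gripper value outside its range is refused whole. The fingers move at their own pace and stop on an object; FORCE is the grip in N (left out, the last holds). Time passes only in rows, so rows that repeat a pose let the fingers close. It gives the time, the measured TCP pose, the force and the opening at its end, in the units of the state.
- arm.read_state(): the state, without advancing time (a new reading comes with each control period).
- arm.snapshot(name): name is "scene" or "top"; returns (picture, depth): 400x640x3 uint8, red, green, blue; 400x640 float32, m along the optical axis (not along the pixel's ray), 0 where there is no reading.
- arm.camera_model(name): a dict with "fx", "fy", "cx", "cy" (pixels), "extrinsics" (4x4, takes a point from world to camera coordinates). Camera axes: x right, y down, z forward; pixel columns grow to the right and rows downward; lengths in m; the calibration is good to about 2 mm. A picture is of the moment at which its call begins. camera_model takes no time and is no camera call.
- arm.hand_in(): hands the job in, once; it reports no verdict.
The state is a dict: "time": time; "joint_positions": joint angles; "joint_vel": joint speeds; "effort": joint torques, N m; "eef_pos": TCP position; "tcp_rot": TCP orientation; "wrist_force": force on the tool from outside, world axes, zero at the start; "torque": the same for the moment, N m; "opening": finger opening in m.
Only numpy, scipy, OpenCV 4.12 (cv2) and the standard library are available. Lean on these libraries where they do the work, as an engineer would, in place of code of your own. Each camera call takes 0.05 s, during which the arm holds its last target.

## Task

The aluminium canister lying on its side in the jig rolls freely: centre it on the line between the two upright pointers by tapping the two sliding stops inwards by turns - left, right, left, right, at least twice each - until both stops stand snug against it and it can roll no more. Tap gently, so that the canister is never set rolling faster than 15 cm a second or knocked out of the jig, and leave the parts and tools lying about where they are.

Things in the scene. Friction and masses are not known exactly. Their poses are not given: they have to be found in the camera images.
- jig: Aluminium jig plate fixed to the table, 170 mm (its x) by 440 mm (its y), 12 mm thick; two low fences along it (26 mm above the table) keep the canister from leaving endways. Origin: centre of its underside, on the table. Its y axis, from right stop to left stop, is the line along which the canister rolls and the stops slide; z up.
- mark (a point): Point to centre on: midway between the two upright steel pointers (3 mm thin blades on the plate's long edges, tops 38 mm above the table), over the dark line joining them, 67 mm above the table (height of the canister's axis). Axes as the jig's; line and pointers lie along x and the canister's axis is to lie over them. Not always at mid-jig.
- canister_center (a point): Centre of the canister: closed aluminium drum on its side, 110 mm diameter, 90 mm long, about 0.35 kg, axis along its own x (near the jig's x, across the sliding direction). It lies on the plate, centre 67 mm above the table; its orientation turns as it rolls. It rolls away at a touch until something stops it. Too wide for a gripper.
- canister: The same canister; origin at its centre too.
- left_stop: Left (jig's +y end, robot's left) stop: grey block with black rubber inner face, 70 mm wide (jig x), 32 mm thick (y), 72 mm high, top 86 mm above the table. Slides only along the jig's y, about 4 N of friction, stays where left, travel ample. Origin: middle of the inner face (towards the canister), 67 mm above the table; the outer face, to tap, is at y = +32 mm. Axes as the jig's.
- right_stop: Right (jig's -y end, robot's right) stop: grey block with black rubber inner face, 70 mm wide (jig x), 32 mm thick (y), 72 mm high, top 86 mm above the table. Slides only along the jig's y, about 4 N of friction, stays where left, travel ample. Origin: middle of the inner face (towards the canister), 67 mm above the table; the outer face, to tap, is at y = -32 mm. Axes as the jig's.
- clamp_band: Bystander: thin steel ring band lying flat, 84 mm across, 16 mm high.
- thermostat: Bystander: small white ceramic disc with a brass strip on it, 32 mm across, 14 mm high.
- terminal: Bystander: small white terminal block with two brass strips, 34 x 34 x 19 mm.
- screwdriver: Bystander: screwdriver lying down, 170 mm long, black handle.
- base_cup: Bystander: small shallow aluminium bowl, 80 mm across, 35 mm high.
- bottle: Bystander: grey plastic bottle standing, 44 mm across, 110 mm high.
- wrench: Bystander: small steel wrench lying flat, 140 mm long.

How it is judged:
By the outcome, as a careful person would: the job done as asked, in the order asked, and still so for the second after the job is handed in, with the robot touching nothing.
It also fails if it takes over 56 s, if anything falls off the work surface, if the arm or the gripper's body presses on something with over 40 N, if the wrist force passes 120 N, or if a joint passes its speed limit or range.

## Working session

There is one attempt and no reset: what is moved stays moved. The work goes in short steps, Python scripts to look and compute and a shell command to move; the robot and the scene stay as the last step left them, time stands still between calls to the robot, and variables do not carry over. Pictures are saved under pics/ and viewed, and the job is handed in when it is done.

```bash
ls; mkdir -p pics
python3 - <<'E'
from plant import arm
import cv2, numpy as np
s=arm.read_state(); print({k:np.round(v,3).tolist() for k,v in s.items()})
for n in("scene","top"):
    p,d=arm.snapshot(n); cv2.imwrite(f"pics/{n}0.png",p[:,:,::-1]); np.save(f"pics/{n}0d.npy",d); np.save(f"pics/{n}0p.npy",p)
    m=arm.camera_model(n); print(n,{k:np.round(v,4).tolist() for k,v in m.items()})
E
```

```text
pics
{'time': 0.0, 'joint_positions': [-1.335, 0.522, -0.036, 1.6, 0.021, 1.021, -0.113], 'joint_vel': [-0.002, -0.001, 0.001, 0.001, -0.0, -0.001, 0.0], 'effort': [-0.0, -92.709, 1.979, -36.996, 0.018, 0.008, 0.0], 'eef_pos': [0.188, 0.596, 0.192], 'tcp_rot': [-1.571, 0.001, 1.265], 'wrist_force': [0.677, -0.237, 0.666], 'torque': [-0.066, -0.036, 0.028], 'opening': 0.085}
scene {'fx': 407.0167, 'fy': 407.0167, 'cx': 323.6782, 'cy': 201.5941, 'extrinsics': [[0.6926, 0.7212, 0.0122, -0.39], [0.4864, -0.4546, -0.7462, -0.2063], [-0.5326, 0.5227, -0.6657, 1.5386], [0.0, 0.0, 0.0, 1.0]]}
top {'fx': 509.6948, 'fy': 509.6948, 'cx': 327.2888, 'cy': 199.5976, 'extrinsics': [[0.0288, -0.9995, -0.0096, -0.0059], [-0.9936, -0.0276, -0.1099, 0.5708], [0.1095, 0.0127, -0.9939, 1.4579], [0.0, 0.0, 0.0, 1.0]]}
```

View pics/top0.png

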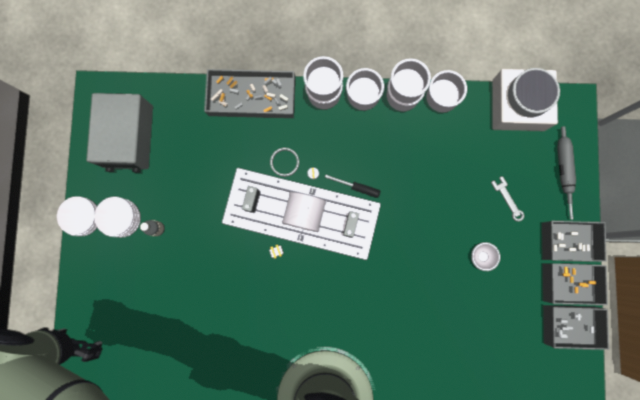

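View pics/scene0.png

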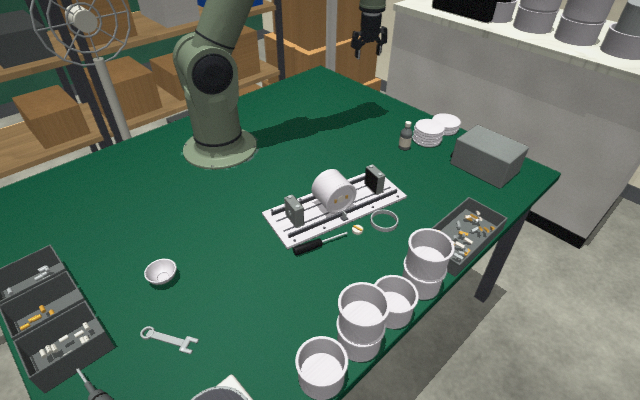

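The top view shows the jig centred near (302,213). The left stop is at (250,200), the right stop at (352,224) and the canister at (304,211). The pointers are near (313,190) and (301,238). I'll zoom in to measure these.

Run:
```python
import cv2
p=cv2.imread("pics/top0.png")[160:268,215:390]; cv2.imwrite("pics/z1.png",cv2.resize(p,None,fx=4.5,fy=4.5,interpolation=cv2.INTER_CUBIC))
p=cv2.imread("pics/scene0.png")[155:255,255:415]; cv2.imwrite("pics/z2.png",cv2.resize(p,None,fx=5,fy=5,interpolation=cv2.INTER_CUBIC))
```

```text
(no output)
```

View pics/z1.png

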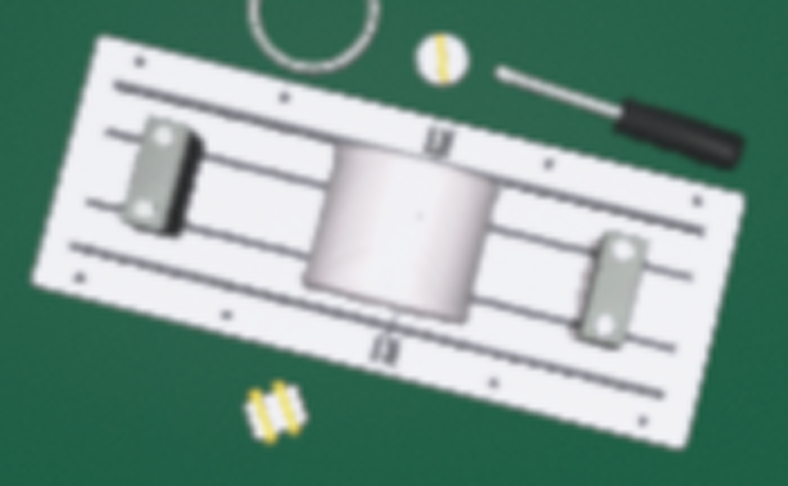

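View pics/z2.png

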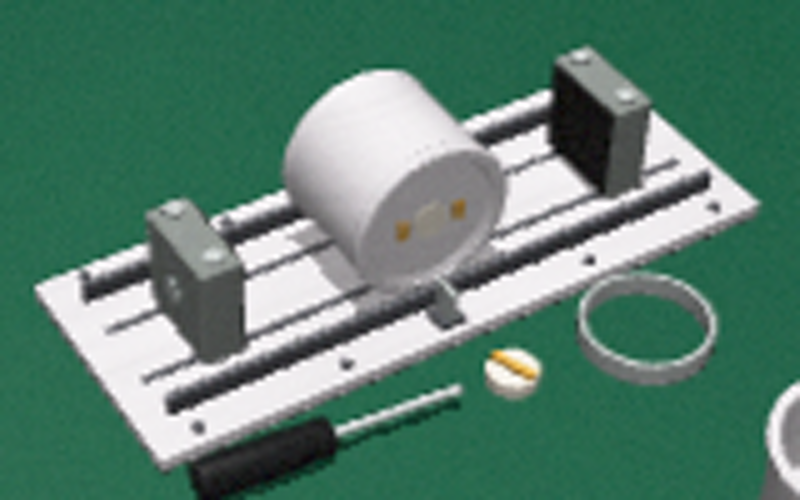

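```bash
cat > h.py <<'E'
from plant import arm
import cv2, numpy as np
def cam(n):
    m=arm.camera_model(n); K=np.array([[m["fx"],0,m["cx"]],[0,m["fy"],m["cy"]],[0,0,1]]); return K,np.array(m["extrinsics"])
def toplane(n,uv,z):
    K,E=cam(n); uv=np.atleast_2d(uv).astype(float)
    r=np.c_[uv,np.ones(len(uv))]@np.linalg.inv(K).T@E[:3,:3]; c=-E[:3,:3].T@E[:3,3]
    t=(z-c[2])/r[:,2]; return c+t[:,None]*r
def proj(n,P):
    K,E=cam(n); q=(np.atleast_2d(P)@E[:3,:3].T+E[:3,3])@K.T; return q[:,:2]/q[:,2:]
E
python3 - <<'E'
from h import *
for n in("scene","top"):
    K,Ex=cam(n); print(n,"campos",-Ex[:3,:3].T@Ex[:3,3])
p=np.load("pics/top0p.npy"); 
m=((p.min(2)>150)).astype(np.uint8)
m[:160]=0;m[265:]=0;m[:,:215]=0;m[:,390:]=0
m=cv2.morphologyEx(m,cv2.MORPH_CLOSE,np.ones((7,7)))
cs,_=cv2.findContours(m,cv2.RETR_EXTERNAL,cv2.CHAIN_APPROX_NONE); c=max(cs,key=cv2.contourArea)[:,0]
W=toplane("top",c,.012)[:,:2].astype(np.float32)
r=cv2.minAreaRect(W*1000); print(r); b=cv2.boxPoints(r); print(b)
E
```

```text
scene campos [ 1.18997897 -0.61675338  0.87501078]
top campos [ 0.40763611 -0.00868398  1.51168819]
((551.51123046875, 83.28965759277344), (440.8869934082031, 211.73953247070312), 77.48651123046875)
[[ 400.39304 -108.97848]
 [ 607.1027  -154.85596]
 [ 702.6294   275.5578 ]
 [ 495.91974  321.43527]]
```

```bash
cat >> h.py <<'E'
def jigfit(p):
    m=((p.min(2)>150)).astype(np.uint8)
    m[:160]=0;m[265:]=0;m[:,:215]=0;m[:,390:]=0
    n,l,s,_=cv2.connectedComponentsWithStats(m,connectivity=4)
    big=(l==1+np.argmax(s[1:,4])).astype(np.uint8)
    m=cv2.morphologyEx(big,cv2.MORPH_CLOSE,np.ones((5,5)))
    cs,_=cv2.findContours(m,cv2.RETR_EXTERNAL,cv2.CHAIN_APPROX_NONE); c=max(cs,key=cv2.contourArea)[:,0]
    return cv2.minAreaRect((toplane("top",c,.012)[:,:2]*1000).astype(np.float32))
E
python3 - <<'E'
from h import *
p=np.load("pics/top0p.npy"); r=jigfit(p); print(r)
m=((p.min(2)>150)).astype(np.uint8); n,l,s,c=cv2.connectedComponentsWithStats(m,connectivity=4); 
for i in range(1,n):
    if s[i,4]>60 and 160<c[i,1]<270 and 215<c[i,0]<390: print(s[i],c[i])
# rectified at z=.012, 0.5mm/px, jig y left, jig x up
def rect(n,p,r,z,s=1.7):
    a=np.radians(r[2]); a=a if a<np.pi/4 else a-np.pi/2  # jig x heading
    ex=np.array([np.cos(a),np.sin(a)]);ey=np.array([-ex[1],ex[0]]);o=np.array(r[0])/1000
    P=[(.1,.23),(.1,-.23),(-.1,-.23),(-.1,.23)]
    src=proj(n,[np.r_[o+x*ex+y*ey,z] for x,y in P]).astype(np.float32)
    dst=np.float32([((.23-y)*1000*s,(.1-x)*1000*s) for x,y in P])
    return cv2.warpPerspective(p,cv2.getPerspectiveTransform(src,dst),(int(460*s),int(200*s)),flags=cv2.INTER_CUBIC)
a=rect("top",p,r,.012); b=rect("scene",np.load("pics/scene0p.npy"),r,.012,)
cv2.imwrite("pics/r1.png",np.vstack([a[:,:,::-1],b[:,:,::-1]])[:600])
print(a.shape)
E
```

```text
((531.1900024414062, 87.77159118652344), (440.9250793457031, 170.2016143798828), 77.43681335449219)
[ 222  168  158   91 8112] [301.77292899 213.46905819]
[308 168  11  11  90] [312.85555556 172.54444444]
(340, 782, 3)
```

View pics/r1.png

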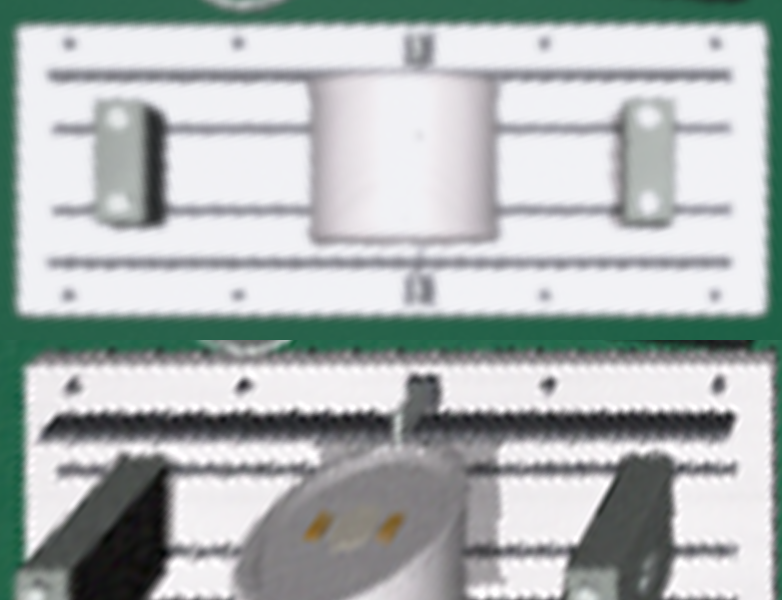

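The plate fit came out at 440.9 × 170.2 mm, so the jig frame is good. In the rectified picture the dark line is near column 419 and the canister spans columns 312–497. Next I'll get accurate positions for the mark, stops and canister in the jig frame.

```bash
cat >> h.py <<'E'
O=np.array([.53119,.08777]); A=np.radians(77.437-90)
EX=np.array([np.cos(A),np.sin(A)]); EY=np.array([-EX[1],EX[0]])
def J2W(x,y,z): return np.r_[O+x*EX+y*EY,z]
def W2J(P): d=np.asarray(P)[:2]-O; return d@EX,d@EY
def prof(p,n,z,xs,ys):
    """mean grey (and rgb) along jig y at height z averaged over jig xs"""
    P=np.array([[J2W(x,y,z) for y in ys] for x in xs]); uv=proj(n,P.reshape(-1,3)).astype(np.float32)
    v=cv2.remap(p,uv[:,0].reshape(len(xs),-1),uv[:,1].reshape(len(xs),-1),cv2.INTER_LINEAR)
    return v.astype(float).mean(0)
def edges(g,ys,k=6,sg=2.):
    from scipy.ndimage import gaussian_filter1d as gf
    from scipy.signal import find_peaks
    d=gf(g,sg,order=1); r=[]
    i,_=find_peaks(abs(d),height=1.5); i=i[np.argsort(-abs(d[i]))[:k]]
    return sorted((round(ys[j]*1000,1),round(d[j],1)) for j in i)
E
python3 - <<'E'
from h import *
p=np.load("pics/top0p.npy"); s=np.load("pics/scene0p.npy")
ys=np.arange(-.22,.22,.0005)
print("campos jig",[W2J(-cam(n)[1][:3,:3].T@cam(n)[1][:3,3]) for n in("top","scene")])
w=(ys>-.04)&(ys<.01)
from scipy.ndimage import gaussian_filter1d as gf
for lab,xs,z in(("line",np.arange(-.054,-.048,.001),.012),("foot-",np.arange(-.082,-.07,.001),.02),("foot+",np.arange(.07,.08,.001),.02)):
    g=prof(p,"top",z,xs,ys).mean(1)[w]; print(lab,np.c_[ys[w]*1000,g][::4].round(0).astype(int).tolist())
g=prof(p,"top",.086,np.arange(-.03,.031,.002),ys); print("stops z86",edges(g.mean(1),ys,10))
g=prof(p,"top",.067,np.arange(-.035,.036,.002),ys); print("can z67",edges(g.mean(1),ys,10))
g=prof(s,"scene",.086,np.arange(-.03,.031,.002),ys); print("scene stops z86",edges(g.mean(1),ys,12))
E
```

```text
campos jig [(np.float64(-0.09961569824692411), np.float64(-0.12101919806041674)), (np.float64(0.796258842663952), np.float64(-0.5443601284130669))]
line [[-40, 181], [-38, 186], [-36, 193], [-34, 192], [-32, 189], [-30, 186], [-28, 185], [-26, 188], [-24, 191], [-22, 189], [-20, 181], [-18, 171], [-16, 170], [-14, 179], [-12, 188], [-10, 191], [-8, 189], [-6, 182], [-4, 180], [-2, 184], [0, 190], [2, 191], [4, 188], [6, 182], [8, 181]]
foot- [[-40, 240], [-38, 241], [-36, 241], [-34, 241], [-32, 239], [-30, 235], [-28, 223], [-26, 202], [-24, 177], [-22, 165], [-20, 167], [-18, 182], [-16, 193], [-14, 191], [-12, 183], [-10, 190], [-8, 210], [-6, 228], [-4, 236], [-2, 240], [0, 241], [2, 241], [4, 240], [6, 240], [8, 240]]
foot+ [[-40, 242], [-38, 242], [-36, 242], [-34, 242], [-32, 241], [-30, 237], [-28, 225], [-26, 196], [-24, 165], [-22, 146], [-20, 150], [-18, 166], [-16, 185], [-14, 180], [-12, 171], [-10, 175], [-8, 202], [-6, 226], [-4, 238], [-2, 241], [0, 242], [2, 242], [4, 242], [6, 242], [8, 242]]
stops z86 [(np.float64(-216.0), np.float64(13.3)), (np.float64(-165.5), np
[... 511 characters left out ...]
.0), np.float64(-5.7)), (np.float64(42.0), np.float64(5.2)), (np.float64(124.0), np.float64(-10.8)), (np.float64(135.5), np.float64(7.7)), (np.float64(164.0), np.float64(4.4)), (np.float64(207.5), np.float64(-11.8))]
scene stops z86 [(np.float64(-193.0), np.float64(-2.9)), (np.float64(-181.0), np.float64(-2.5)), (np.float64(-168.0), np.float64(7.1)), (np.float64(-142.0), np.float64(-4.7)), (np.float64(-128.0), np.float64(1.8)), (np.float64(-88.5), np.float64(-2.7)), (np.float64(-75.5), np.float64(2.4)), (np.float64(37.0), np.float64(-5.9)), (np.float64(82.5), np.float64(-2.6)), (np.float64(104.5), np.float64(-2.9)), (np.float64(127.0), np.float64(8.8)), (np.float64(155.5), np.float64(-6.8))]
```

Jig-frame y values from the top view:

| Item | y (mm) |
|---|---|
| Mark line | −17 |
| Canister centre | −12 |
| Left stop inner face | +128.5 |
| Right stop inner face | −134 |

My plan is to shut the hand, turn the tool so its z lies along the jig's y, and move to the outside of the left stop.

```bash
python3 -m crank '[{"delta_pos":[-0.25,0,-0.5],"yaw":0.5,"hand":1},{"delta_pos":[-0.5,0,-1],"yaw":1,"hand":1},{"delta_pos":[-0.5,0,-1],"yaw":1,"hand":1},{"delta_pos":[-0.5,0,-1],"yaw":1,"hand":1},{"delta_pos":[-0.5,0,-1],"yaw":1,"hand":1},{"delta_pos":[-0.5,0,-1],"yaw":1,"hand":1},{"delta_pos":[-0.5,0,-1],"yaw":1,"hand":1}]'
cat >> h.py <<'E'
def togo(x,y,z):
    from scipy.spatial.transform import Rotation as R
    s=arm.read_state(); T=R.from_euler("xyz",s["tcp_rot"]).as_matrix(); p=np.array(s["eef_pos"])
    print("t",round(s["time"],2),"jig mm",np.round(np.r_[W2J(p),p[2]]*1000,1),"yaw err deg",round(np.degrees(s["tcp_rot"][2]-A),2),"rot",np.round(s["tcp_rot"],3),"F",np.round(s["wrist_force"],1),"units",np.round(T.T@(J2W(x,y,z)-p)/.2,3),"open",s["opening"])
E
python3 -c "
from h import *
togo(0,.21,.193)"
```

```text
time: 0.98
eef_pos: [0.3486, 0.4404, 0.1924]
tcp_rot: [-1.571, 0.0, 0.219]
wrist_force: [0.1, -0.2, 0.4]
opening: 0.0
t 0.97 jig mm [-254.9  304.4  192.4] yaw err deg 25.09 rot [-1.571  0.     0.219] F [ 0.1 -0.2  0.4] units [ 0.954 -0.003 -0.968] open 3.9071224961619665e-05
```

```bash
python3 -m crank '[{"delta_pos":[0.477,0,-0.484],"yaw":0.209,"hand":1},{"delta_pos":[0.954,0,-0.968],"yaw":0.418,"hand":1},{"delta_pos":[0.954,0,-0.968],"yaw":0.418,"hand":1},{"delta_pos":[0.954,0,-0.968],"yaw":0.418,"hand":1},{"delta_pos":[0.954,0,-0.968],"yaw":0.418,"hand":1},{"delta_pos":[0.954,0,-0.968],"yaw":0.418,"hand":1},{"delta_pos":[0.954,0,-0.968],"yaw":0.418,"hand":1}]'
python3 - <<'E'
from h import *
togo(0,.21,.055)
for n in("scene","top"):
    p,d=arm.snapshot(n); cv2.imwrite(f"pics/{n}1.png",p[:,:,::-1])
E
```

```text
time: 1.85
eef_pos: [0.5758, 0.2938, 0.1924]
tcp_rot: [-1.571, 0.001, -0.217]
wrist_force: [-1.1, 0.1, 0.5]
opening: -0.0001
t 1.85 jig mm [ -1.2 210.8 192.4] yaw err deg 0.11 rot [-1.571e+00  1.000e-03 -2.170e-01] F [-1.1  0.1  0.5] units [ 0.007  0.687 -0.004] open -5.461209099164269e-05
```

View pics/scene1.png

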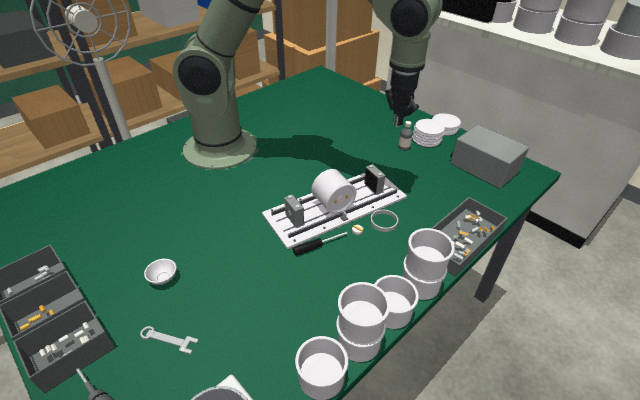

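View pics/top1.png

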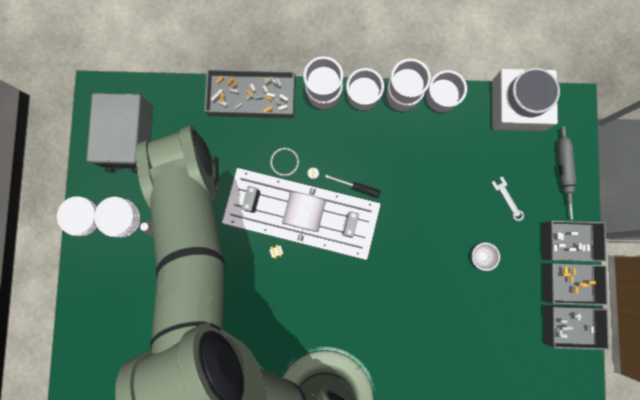

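The top view shows the arm over the left of the jig without hiding the stops or canister. The scene view shows the shut fingertips near (398,122), which I'll check by projecting the TCP.

Run:
```python
from h import *
s=arm.read_state()
for n in("scene","top"): print(n,proj(n,[s["eef_pos"]]),proj(n,[J2W(0,.21,0)]))
print(np.round(s["joint_positions"],3))
```

```text
scene [[395.91842211 135.70336056]] [[388.55360799 184.31653525]]
top [[218.34286773 187.91343263]] [[233.05728938 196.1262791 ]]
[-0.805  0.586  0.379  1.554 -0.239  1.048 -0.582]
```

Run:
```python
import cv2
p=cv2.imread("pics/scene1.png")[60:200,340:440]; cv2.imwrite("pics/z3.png",cv2.resize(p,None,fx=4,fy=4,interpolation=cv2.INTER_CUBIC))
```

```text
(no output)
```

View pics/z3.png

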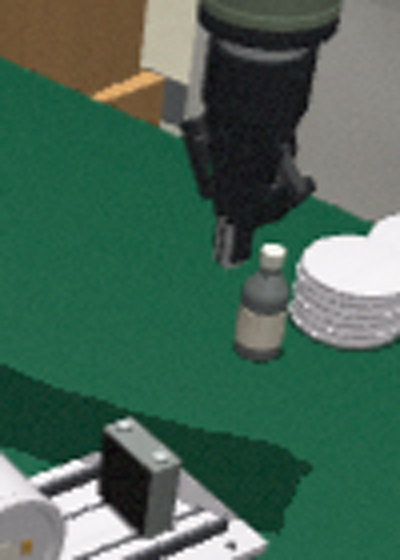

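Run:
```python
from h import *
p,d=arm.snapshot("scene"); K,E=cam("scene")
for u,v in[(397,124),(396,122),(397,120),(398,123),(395,117)]:
    z=d[v,u]; c=np.linalg.inv(K)@[u,v,1]*z; w=E[:3,:3].T@(c-E[:3,3]); print(u,v,round(float(z),3),w.round(3),np.round(W2J(w),3))
# calibration check: plate depth & stops
for u,v in[(290,232),(400,195),(293,200),(376,170)]:
    z=d[v,u]; c=np.linalg.inv(K)@[u,v,1]*z; w=E[:3,:3].T@(c-E[:3,3]); print(u,v,round(float(z),3),w.round(3),np.round(W2J(w),3))
```

```text
397 124 1.217 [0.581 0.283 0.241] [0.006 0.201]
396 122 1.208 [0.58  0.277 0.25 ] [0.007 0.195]
397 120 1.205 [0.581 0.28  0.256] [0.007 0.198]
398 123 1.214 [0.583 0.284 0.245] [0.008 0.203]
395 117 1.207 [0.572 0.28  0.262] [-0.002  0.197]
290 232 1.196 [ 0.528 -0.103  0.011] [ 0.038 -0.187]
400 195 1.319 [0.648 0.261 0.016] [0.077 0.194]
293 200 1.19 [ 0.492 -0.057  0.085] [-0.007 -0.15 ]
376 170 1.304 [0.563 0.231 0.085] [-0.001  0.147]
```

Run:
```python
from h import *
print(proj("scene",[[.188,.596,.193]]))
p=cv2.imread("pics/scene0.png")[0:120,320:440]; cv2.imwrite("pics/z4.png",cv2.resize(p,None,fx=4,fy=4,interpolation=cv2.INTER_CUBIC))
d=np.load("pics/scene0d.npy");K,E=cam("scene")
for u,v in[(355,46),(380,51),(358,50),(383,55)]:
    z=d[v,u]; c=np.linalg.inv(K)@[u,v,1]*z; w=E[:3,:3].T@(c-E[:3,3]); print(u,v,round(float(z),3),w.round(3))
```

```text
[[366.95097978  68.61654351]]
355 46 1.522 [0.177 0.528 0.297]
380 51 1.593 [0.207 0.643 0.257]
358 50 1.544 [0.178 0.546 0.278]
383 55 3.37 [-0.855  2.051 -0.457]
```

View pics/z4.png

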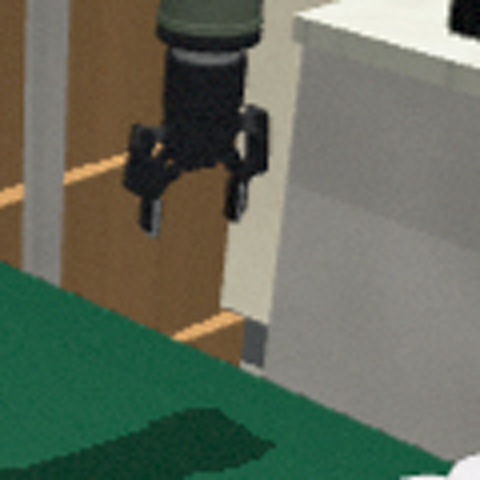

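The scene depth puts the visible fingertips about 45 mm above the reported TCP (z≈0.237 against 0.192). Over the middle of the plate, a TCP height of 0.022 is safe whichever is right, so I'll go down outside the stop and look.

```bash
python3 -m crank '[{"delta_pos":[0.007,0.25,-0.004],"yaw":0,"hand":1},{"delta_pos":[0.007,0.5,-0.004],"yaw":0,"hand":1},{"delta_pos":[0.007,0.7,-0.004],"yaw":0,"hand":1},{"delta_pos":[0.007,0.8,-0.004],"yaw":0,"hand":1},{"delta_pos":[0.007,0.85,-0.004],"yaw":0,"hand":1},{"delta_pos":[0.007,0.85,-0.004],"yaw":0,"hand":1}]'
python3 - <<'E'
from h import *
togo(0,.21,.022)
n="scene";p,d=arm.snapshot(n); cv2.imwrite("pics/z5.png",cv2.resize(p[100:240,290:440,::-1],None,fx=4,fy=4,interpolation=cv2.INTER_CUBIC))
np.save("pics/s5d.npy",d); s=arm.read_state(); print(proj("scene",[s["eef_pos"]]))
E
```

```text
time: 2.75
eef_pos: [0.5783, 0.2918, 0.0231]
tcp_rot: [-1.57, -0.0, -0.22]
wrist_force: [-0.3, -0.3, -0.8]
opening: -0.0001
t 2.75 jig mm [  1.6 209.4  23.1] yaw err deg -0.02 rot [-1.57 -0.   -0.22] F [-0.3 -0.3 -0.8] units [-0.008  0.006  0.003] open -9.464810406066234e-05
[[389.63458425 179.22602736]]
```

View pics/z5.png

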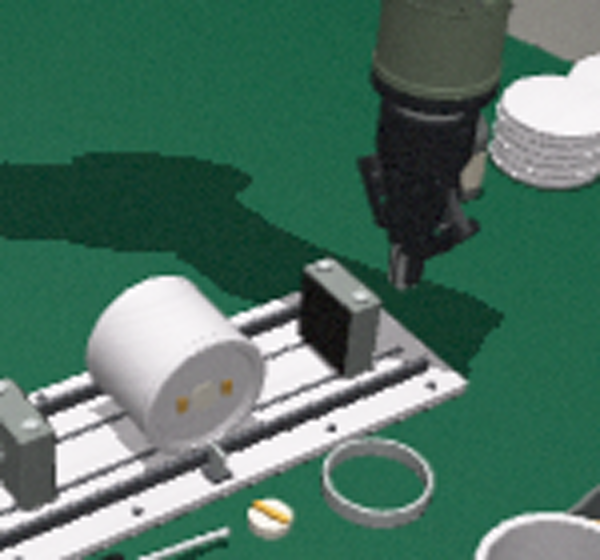

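Run:
```python
from h import *
d=np.load("pics/s5d.npy");K,E=cam("scene")
for v in range(158,180,2):
  for u in (389,391):
    z=d[v,u]; c=np.linalg.inv(K)@[u,v,1]*z; w=E[:3,:3].T@(c-E[:3,3]); print(u,v,round(float(z),3),w.round(3),np.round(W2J(w),3))
```

```text
389 158 1.305 [0.572 0.28  0.113] [-0.002  0.196]
391 158 1.296 [0.581 0.278 0.119] [0.007 0.197]
389 160 1.312 [0.572 0.282 0.104] [-0.003  0.198]
391 160 1.297 [0.583 0.276 0.113] [0.01  0.195]
389 162 1.318 [0.572 0.283 0.096] [-0.002  0.199]
391 162 1.307 [0.582 0.28  0.102] [0.007 0.199]
389 164 1.312 [0.578 0.276 0.095] [0.005 0.194]
391 164 1.313 [0.582 0.281 0.094] [0.007 0.2  ]
389 166 1.318 [0.578 0.277 0.086] [0.005 0.195]
391 166 1.317 [0.583 0.281 0.087] [0.009 0.2  ]
389 168 1.322 [0.58  0.277 0.079] [0.006 0.195]
391 168 1.323 [0.584 0.282 0.079] [0.009 0.201]
389 170 1.327 [0.581 0.277 0.071] [0.007 0.196]
391 170 1.323 [0.587 0.279 0.074] [0.013 0.199]
389 172 1.438 [ 0.533  0.349 -0.002] [-0.055  0.255]
391 172 1.444 [ 0.535  0.358 -0.005] [-0.055  0.265]
389 174 1.421 [0.544 0.334 0.004] [-0.041  0.244]
391 174 1.431 [ 0.545  0.346 -0.002] [-0.043  0.255]
389 176 1.417 [0.549 0.328 0.001] [-0.035  0.239]
391 176 1.419 [0.554 0.335 0.   ] [-0.032  0.246]
389 178 1.408 [0.557 0.319 0.001] [-0.025  0.232]
391 178 1.411 [ 0.56   0.326 -0.   ] [-0.024  0.239]
```

The fingertips are at z≈0.068, 45 mm above the reported TCP. That overlaps the top 18 mm of the stop at axis height, which is fine for tapping. Now the first left tap, gentle and ending well short of the canister.

```bash
python3 -m crank '[{"delta_pos":[0,0,-0.1],"yaw":0,"hand":1},{"delta_pos":[0,0,-0.17],"yaw":0,"hand":1},{"delta_pos":[0,0,-0.19],"yaw":0,"hand":1},{"delta_pos":[0,0,-0.21],"yaw":0,"hand":1},{"delta_pos":[0,0,-0.24],"yaw":0,"hand":1},{"delta_pos":[0,0,-0.28],"yaw":0,"hand":1},{"delta_pos":[0,0,-0.32],"yaw":0,"hand":1}]'
python3 - <<'E'
from h import *
togo(0,.108,.022)
for n in ("scene","top"):
    p,d=arm.snapshot(n); cv2.imwrite(f"pics/{n}6.png",cv2.resize(p[110:260,220:420,::-1],None,fx=4,fy=4,interpolation=cv2.INTER_CUBIC))
E
```

```text
time: 3.68
eef_pos: [0.5647, 0.2298, 0.023]
tcp_rot: [-1.569, -0.001, -0.219]
wrist_force: [3.7, 4.7, 3.3]
opening: -0.0
t 3.67 jig mm [  1.8 146.   23. ] yaw err deg 0.01 rot [-1.569e+00 -1.000e-03 -2.190e-01] F [3.7 4.7 3.3] units [-0.009  0.005 -0.19 ] open -4.191346390893287e-05
```

View pics/scene6.png

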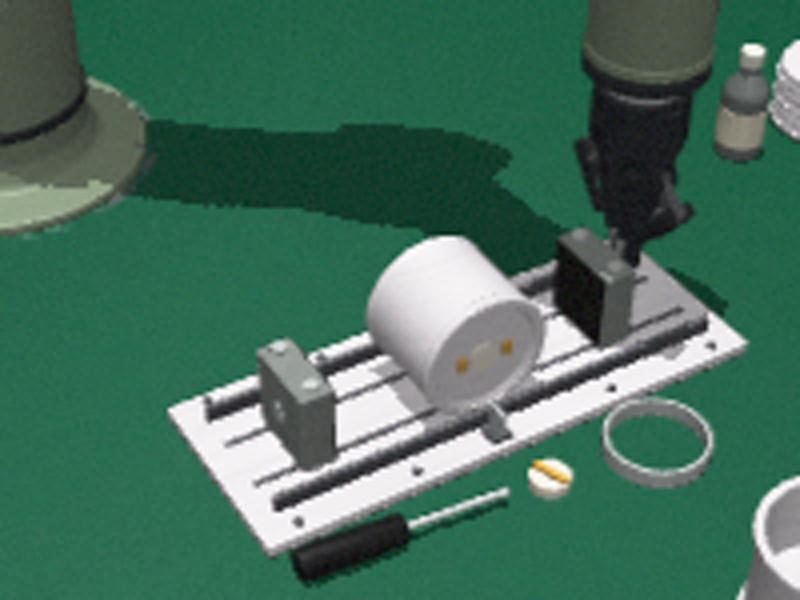

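View pics/top6.png

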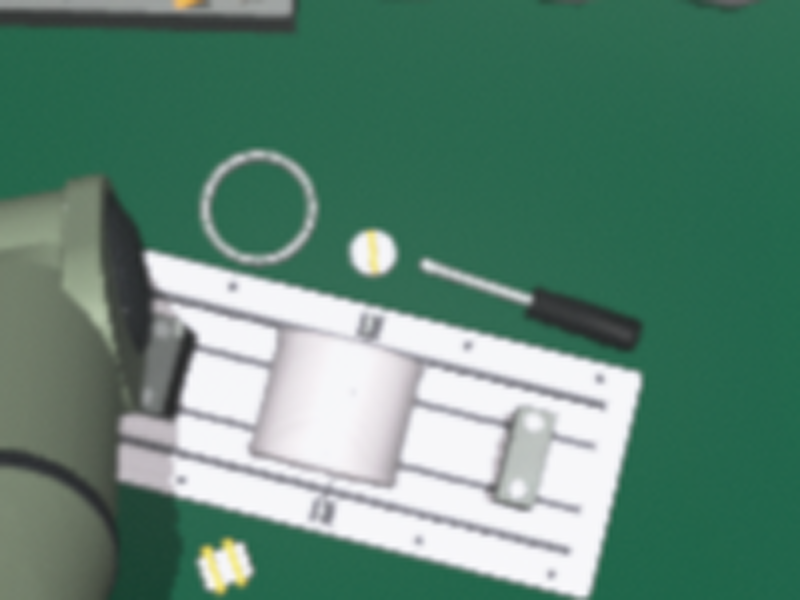

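The fingers are behind the left stop, which is moving with about 5–6 N on the tool, and the canister has not moved. I'll finish this tap and back off.

```bash
python3 -m crank '[{"delta_pos":[0,0,-0.04],"yaw":0,"hand":1},{"delta_pos":[0,0,-0.08],"yaw":0,"hand":1},{"delta_pos":[0,0,-0.12],"yaw":0,"hand":1},{"delta_pos":[0,0,-0.15],"yaw":0,"hand":1},{"delta_pos":[0,0,-0.17],"yaw":0,"hand":1},{"delta_pos":[0,0,-0.18],"yaw":0,"hand":1},{"delta_pos":[0,0,-0.18],"yaw":0,"hand":1}]'
python3 - <<'E'
from h import *
togo(0,.108,.022)
p,d=arm.snapshot("top"); ys=np.arange(-.22,.22,.0005)
g=prof(p,"top",.086,np.arange(-.03,.0,.002),ys); print("stops z86",edges(g.mean(1),ys,10))
E
```

```text
time: 4.65
eef_pos: [0.5562, 0.1937, 0.0225]
tcp_rot: [-1.571, 0.0, -0.22]
wrist_force: [1.7, 0.9, 1.1]
opening: 0.0002
t 4.65 jig mm [  1.4 108.8  22.5] yaw err deg -0.05 rot [-1.571  0.    -0.22 ] F [1.7 0.9 1.1] units [-0.007  0.003 -0.004] open 0.00016105196599785424
stops z86 [(np.float64(-216.0), np.float64(14.0)), (np.float64(-165.5), np.float64(-3.3)), (np.float64(-138.0), np.float64(-5.1)), (np.float64(-131.5), np.float64(6.2)), (np.float64(-65.5), np.float64(-5.5)), (np.float64(-57.5), np.float64(2.6)), (np.float64(39.5), np.float64(4.6)), (np.float64(61.0), np.float64(-13.0)), (np.float64(70.0), np.float64(5.3)), (np.float64(81.5), np.float64(-3.2))]
```

```bash
python3 -m crank '[{"delta_pos":[0,0,0.1],"yaw":0,"hand":1},{"delta_pos":[0,-0.25,0.12],"yaw":0,"hand":1},{"delta_pos":[0,-0.55,0.12],"yaw":0,"hand":1},{"delta_pos":[0,-0.72,0.1],"yaw":0,"hand":1},{"delta_pos":[0,-0.72,-0.15],"yaw":0,"hand":1},{"delta_pos":[0,-0.72,-0.45],"yaw":0,"hand":1},{"delta_pos":[0,-0.72,-0.75],"yaw":0,"hand":1},{"delta_pos":[0,-0.72,-1],"yaw":0,"hand":1}]'
python3 -c "
from h import *
togo(0,-.21,.165)"
```

```text
time: 5.7
eef_pos: [0.5123, -0.0023, 0.1668]
tcp_rot: [-1.571, 0.0, -0.22]
wrist_force: [0.0, -0.8, 0.2]
opening: 0.0001
t 5.7 jig mm [  1.2 -92.  166.8] yaw err deg -0.04 rot [-1.571  0.    -0.22 ] F [ 0.  -0.8  0.2] units [-0.006  0.009 -0.59 ] open 8.135840976835471e-05
```

```bash
python3 -m crank '[{"delta_pos":[0,0,-0.3],"yaw":0,"hand":1},{"delta_pos":[0,0,-0.55],"yaw":0,"hand":1},{"delta_pos":[0,0,-0.6],"yaw":0,"hand":1},{"delta_pos":[0,0.2,-0.6],"yaw":0,"hand":1},{"delta_pos":[0,0.45,-0.6],"yaw":0,"hand":1},{"delta_pos":[0,0.65,-0.6],"yaw":0,"hand":1},{"delta_pos":[0,0.72,-0.6],"yaw":0,"hand":1},{"delta_pos":[0,0.72,-0.6],"yaw":0,"hand":1}]'
python3 - <<'E'
from h import *
togo(0,-.21,.022)
p,d=arm.snapshot("top"); ys=np.arange(-.22,.22,.0005)
g=prof(p,"top",.086,np.arange(-.03,.03,.002),ys); print("stops z86",edges(g.mean(1),ys,10))
cv2.imwrite(f"pics/top7.png",cv2.resize(p[110:260,220:420,::-1],None,fx=4,fy=4,interpolation=cv2.INTER_CUBIC))
p,d=arm.snapshot("scene");cv2.imwrite(f"pics/scene7.png",cv2.resize(p[110:260,220:420,::-1],None,fx=4,fy=4,interpolation=cv2.INTER_CUBIC))
E
```

```text
time: 6.7
eef_pos: [0.4866, -0.1178, 0.0225]
tcp_rot: [-1.571, 0.001, -0.219]
wrist_force: [0.3, -1.0, -0.5]
opening: 0.0003
t 6.7 jig mm [   1.2 -210.4   22.5] yaw err deg -0.01 rot [-1.571e+00  1.000e-03 -2.190e-01] F [ 0.3 -1.  -0.5] units [-0.006  0.003  0.002] open 0.00032364685222531015
stops z86 [(np.float64(-160.0), np.float64(-2.7)), (np.float64(-150.0), np.float64(4.6)), (np.float64(-133.5), np.float64(6.1)), (np.float64(-113.5), np.float64(3.2)), (np.float64(-65.5), np.float64(-5.5)), (np.float64(40.0), np.float64(4.8)), (np.float64(61.0), np.float64(-12.0)), (np.float64(70.0), np.float64(9.1)), (np.float64(98.5), np.float64(4.4)), (np.float64(203.5), np.float64(-12.2))]
```

View pics/top7.png

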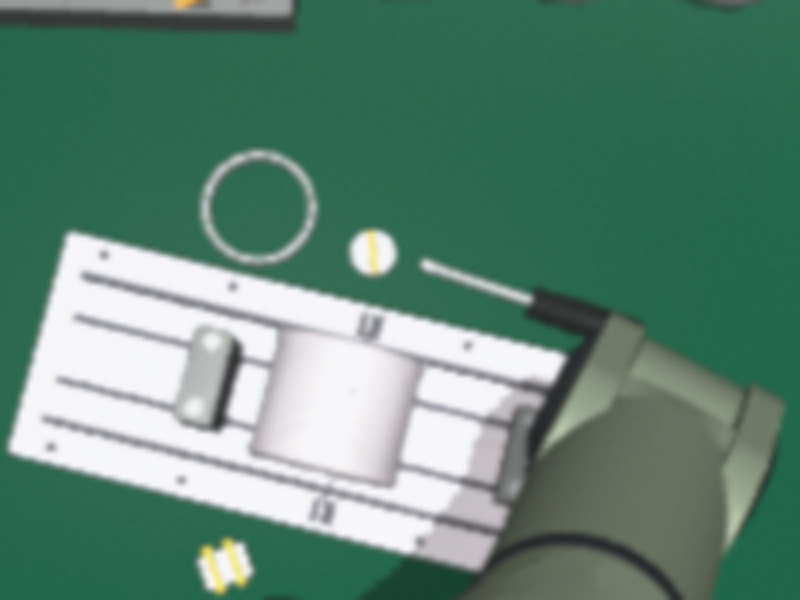

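View pics/scene7.png

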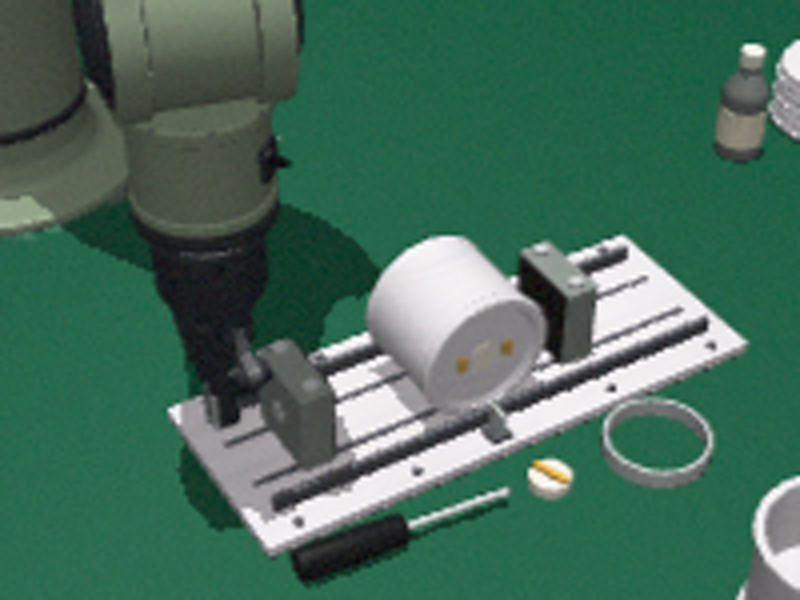

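The right stop and canister are undisturbed, and the fingers are outside the right stop. Now the first right tap, taking its inner face to about y = −85.

```bash
python3 -m crank '[{"delta_pos":[0,0,0.08],"yaw":0,"hand":1},{"delta_pos":[0,0,0.14],"yaw":0,"hand":1},{"delta_pos":[0,0,0.16],"yaw":0,"hand":1},{"delta_pos":[0,0,0.18],"yaw":0,"hand":1},{"delta_pos":[0,0,0.21],"yaw":0,"hand":1},{"delta_pos":[0,0,0.25],"yaw":0,"hand":1},{"delta_pos":[0,0,0.29],"yaw":0,"hand":1},{"delta_pos":[0,0,0.33],"yaw":0,"hand":1},{"delta_pos":[0,0,0.37],"yaw":0,"hand":1},{"delta_pos":[0,0,0.4],"yaw":0,"hand":1},{"delta_pos":[0,0,0.415],"yaw":0,"hand":1},{"delta_pos":[0,0,0.415],"yaw":0,"hand":1}]'
python3 -c "
from h import *
togo(0,-.1273,.022)"
python3 -m crank '[{"delta_pos":[0,0,-0.1],"yaw":0,"hand":1},{"delta_pos":[0,-0.25,-0.12],"yaw":0,"hand":1},{"delta_pos":[0,-0.55,-0.12],"yaw":0,"hand":1},{"delta_pos":[0,-0.72,-0.1],"yaw":0,"hand":1},{"delta_pos":[0,-0.72,0.15],"yaw":0,"hand":1},{"delta_pos":[0,-0.72,0.45],"yaw":0,"hand":1},{"delta_pos":[0,-0.72,0.75],"yaw":0,"hand":1},{"delta_pos":[0,-0.72,1],"yaw":0,"hand":1}]'
python3 -c "
from h import *
togo(0,.135,.165)"
```

```text
time: 8.3
eef_pos: [0.5046, -0.0369, 0.0225]
tcp_rot: [-1.57, 0.0, -0.22]
wrist_force: [-0.2, -0.2, 0.1]
opening: 0.0
t 8.3 jig mm [   1.2 -127.5   22.5] yaw err deg -0.02 rot [-1.57  0.   -0.22] F [-0.2 -0.2  0.1] units [-0.006  0.003  0.001] open 2.4875437639640955e-05
time: 9.3
eef_pos: [0.5482, 0.1606, 0.1665]
tcp_rot: [-1.57, 0.0, -0.219]
wrist_force: [-0.1, 0.1, 0.5]
opening: 0.0001
t 9.3 jig mm [  0.8  74.8 166.5] yaw err deg 0.03 rot [-1.57   0.    -0.219] F [-0.1  0.1  0.5] units [-0.004  0.008  0.301] open 7.014960933926269e-05
```

```bash
python3 -m crank '[{"delta_pos":[0,0,0.25],"yaw":0,"hand":1},{"delta_pos":[0,0,0.33],"yaw":0,"hand":1},{"delta_pos":[0,0.2,0.33],"yaw":0,"hand":1},{"delta_pos":[0,0.45,0.33],"yaw":0,"hand":1},{"delta_pos":[0,0.65,0.33],"yaw":0,"hand":1},{"delta_pos":[0,0.72,0.33],"yaw":0,"hand":1},{"delta_pos":[0,0.72,0.33],"yaw":0,"hand":1}]'
python3 - <<'E'
from h import *
togo(0,.09,.022)
ps=[arm.snapshot("top")[0] for _ in range(4)]; p=np.mean(ps,0).astype(np.float32); ys=np.arange(-.22,.22,.0005)
print("stops z86",edges(prof(p,"top",.086,np.arange(-.03,.03,.002),ys).mean(1),ys,10))
print("can z67",edges(prof(p,"top",.067,np.arange(-.035,.036,.002),ys).mean(1),ys,10))
np.save("pics/top8.npy",p)
for x in(-.052,-.05,-.048): 
    w=(ys>-.03)&(ys<-.003); g=prof(p,"top",.012,[x],ys).mean(1)[w]; print(x,np.c_[ys[w]*1000,g][::3].round(0).astype(int).tolist())
q=p[110:260,220:420,::-1].astype(np.uint8)
cv2.imwrite(f"pics/top8.png",cv2.resize(q,None,fx=4,fy=4,interpolation=cv2.INTER_CUBIC))
E
```

```text
time: 10.18
eef_pos: [0.5627, 0.2217, 0.0227]
tcp_rot: [-1.571, 0.0, -0.221]
wrist_force: [0.0, -0.6, 0.8]
opening: -0.0002
t 10.18 jig mm [  1.6 137.6  22.7] yaw err deg -0.07 rot [-1.571  0.    -0.221] F [ 0.  -0.6  0.8] units [-0.008  0.004 -0.238] open -0.00024182802028292904
stops z86 [(np.float64(-216.0), np.float64(13.7)), (np.float64(-116.5), np.float64(-3.9)), (np.float64(-89.5), np.float64(-4.2)), (np.float64(-83.0), np.float64(6.7)), (np.float64(-65.5), np.float64(-5.3)), (np.float64(40.0), np.float64(4.7)), (np.float64(61.0), np.float64(-12.4)), (np.float64(70.0), np.float64(9.5)), (np.float64(94.0), np.float64(-2.9)), (np.float64(119.5), np.float64(-6.9))]
can z67 [(np.float64(-217.5), np.float64(13.5)), (np.float64(-116.0), np.float64(-4.1)), (np.float64(-89.0), np.float64(-3.3)), (np.float64(-82.5), np.float64(6.1)), (np.float64(-64.5), np.float64(-5.4)), (np.float64(-56.5), np.float64(2.5)), (np.float64(42.0), np.float64(4.9)), (np.float64(63.5), np.float64(-11.3)), (np.float64(72.5), np.float64(8.3)), (np.float64(122.5), np.float64(-6.4))]
-0.052 [[-30, 190], [-28, 191], [-27, 193], [-25, 194], [-24, 194], [-22, 191], [-21, 187], [-19, 182], [-18, 176], [-16, 175], [-15, 180], [-13, 185], [-12, 189], [-10, 191], [-9, 190], [-7, 188], [-6, 185], [-4, 185]]
-0.05 [[-30, 223], [-28, 221], [-27, 221], [-25, 223], [-24, 224], [-22, 225], [-21, 223], [-19, 217], [-18, 205], [-16, 200], [-15, 206], [-13, 214], [-12, 221], [-10, 226], [-9, 227], [-7, 227], [-6, 221], [-4, 217]]
-0.048 [[-30, 237], [-28, 240], [-27, 241], [-25, 241], [-24, 240], [-22, 238], [-21, 231], [-19, 224], [-18, 220], [-16, 219], [-15, 227], [-13, 234], [-12, 237], [-10, 240], [-9, 239], [-7, 239], [-6, 238], [-4, 240]]
```

View pics/top8.png

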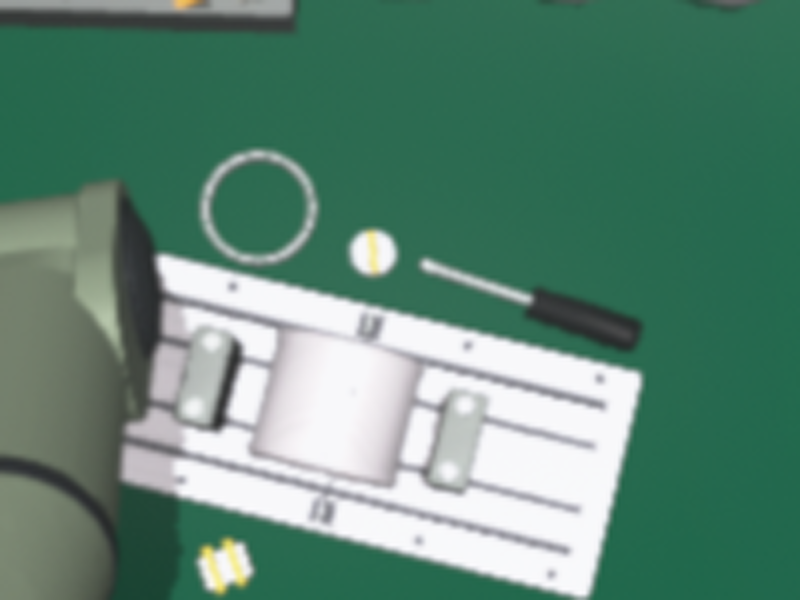

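The right stop is now at about −84.6, the left stop at +66.5, the canister at about −11.7 and the line at −16.9. Next is the second left tap, to about +46, which still doesn't touch the canister.

```bash
python3 -m crank '[{"delta_pos":[0,0,-0.08],"yaw":0,"hand":1},{"delta_pos":[0,0,-0.13],"yaw":0,"hand":1},{"delta_pos":[0,0,-0.15],"yaw":0,"hand":1},{"delta_pos":[0,0,-0.17],"yaw":0,"hand":1},{"delta_pos":[0,0,-0.2],"yaw":0,"hand":1},{"delta_pos":[0,0,-0.225],"yaw":0,"hand":1},{"delta_pos":[0,0,-0.24],"yaw":0,"hand":1},{"delta_pos":[0,0,-0.245],"yaw":0,"hand":1},{"delta_pos":[0,0,-0.245],"yaw":0,"hand":1}]'
python3 -c "
from h import *
togo(0,.0883,.022)"
python3 -m crank '[{"delta_pos":[0,0,0.1],"yaw":0,"hand":1},{"delta_pos":[0,-0.25,0.12],"yaw":0,"hand":1},{"delta_pos":[0,-0.55,0.12],"yaw":0,"hand":1},{"delta_pos":[0,-0.72,0.1],"yaw":0,"hand":1},{"delta_pos":[0,-0.72,-0.15],"yaw":0,"hand":1},{"delta_pos":[0,-0.72,-0.45],"yaw":0,"hand":1},{"delta_pos":[0,-0.72,-0.75],"yaw":0,"hand":1},{"delta_pos":[0,-0.72,-1],"yaw":0,"hand":1}]'
python3 -c "
from h import *
togo(0,-.16,.165)"
```

```text
time: 11.5
eef_pos: [0.5518, 0.1742, 0.0225]
tcp_rot: [-1.571, 0.0, -0.22]
wrist_force: [2.7, 1.8, 2.2]
opening: 0.0001
t 11.5 jig mm [ 1.3 88.9 22.5] yaw err deg -0.05 rot [-1.571  0.    -0.22 ] F [2.7 1.8 2.2] units [-0.007  0.002 -0.003] open 7.093146814652078e-05
time: 12.5
eef_pos: [0.5077, -0.0218, 0.1666]
tcp_rot: [-1.571, 0.001, -0.22]
wrist_force: [1.0, 1.4, -0.7]
opening: 0.0001
t 12.5 jig mm [   0.9 -112.1  166.6] yaw err deg -0.04 rot [-1.571e+00  1.000e-03 -2.200e-01] F [ 1.   1.4 -0.7] units [-0.005  0.008 -0.24 ] open 0.00010209734691638797
```

```bash
python3 -m crank '[{"delta_pos":[0,0,-0.22],"yaw":0,"hand":1},{"delta_pos":[0,0,-0.22],"yaw":0,"hand":1},{"delta_pos":[0,0.2,-0.22],"yaw":0,"hand":1},{"delta_pos":[0,0.45,-0.22],"yaw":0,"hand":1},{"delta_pos":[0,0.65,-0.22],"yaw":0,"hand":1},{"delta_pos":[0,0.72,-0.22],"yaw":0,"hand":1},{"delta_pos":[0,0.72,-0.22],"yaw":0,"hand":1}]'
python3 - <<'E'
from h import *
togo(0,-.118,.022)
ps=[arm.snapshot("top")[0] for _ in range(4)]; p=np.mean(ps,0).astype(np.float32); ys=np.arange(-.22,.22,.0005)
print("stops z86",edges(prof(p,"top",.086,np.arange(-.03,.03,.002),ys).mean(1),ys,10))
q=p[110:260,220:420,::-1].astype(np.uint8)
cv2.imwrite(f"pics/top9.png",cv2.resize(q,None,fx=4,fy=4,interpolation=cv2.INTER_CUBIC))
E
```

```text
time: 13.38
eef_pos: [0.4987, -0.0631, 0.0225]
tcp_rot: [-1.571, 0.001, -0.219]
wrist_force: [0.6, -0.1, 0.7]
opening: 0.0003
t 13.38 jig mm [   1.1 -154.3   22.5] yaw err deg -0.01 rot [-1.571e+00  1.000e-03 -2.190e-01] F [ 0.6 -0.1  0.7] units [-0.006  0.002  0.182] open 0.0003042586304952482
stops z86 [(np.float64(-87.5), np.float64(-2.9)), (np.float64(-79.5), np.float64(6.1)), (np.float64(-67.0), np.float64(-2.8)), (np.float64(-60.0), np.float64(3.8)), (np.float64(41.5), np.float64(-7.8)), (np.float64(50.0), np.float64(9.6)), (np.float64(71.0), np.float64(-1.6)), (np.float64(78.5), np.float64(3.7)), (np.float64(203.5), np.float64(-12.4))]
```

View pics/top9.png

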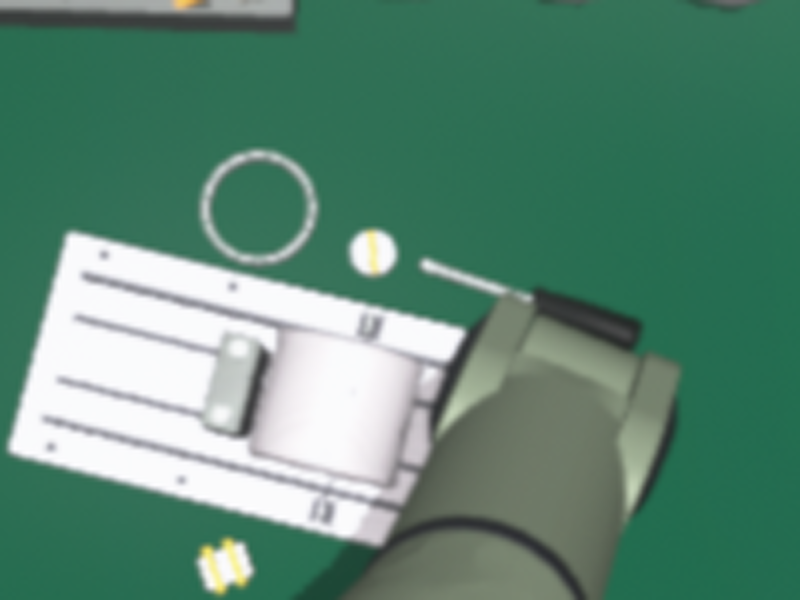

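The left stop is at +46.5 and the canister has not moved. Next is the second right tap, to about −76.

```bash
python3 -m crank '[{"delta_pos":[0,0,0.08],"yaw":0,"hand":1},{"delta_pos":[0,0,0.12],"yaw":0,"hand":1},{"delta_pos":[0,0,0.135],"yaw":0,"hand":1},{"delta_pos":[0,0,0.15],"yaw":0,"hand":1},{"delta_pos":[0,0,0.165],"yaw":0,"hand":1},{"delta_pos":[0,0,0.175],"yaw":0,"hand":1},{"delta_pos":[0,0,0.18],"yaw":0,"hand":1},{"delta_pos":[0,0,0.18],"yaw":0,"hand":1}]'
python3 -c "
from h import *
togo(0,-.118,.022)"
python3 -m crank '[{"delta_pos":[0,0,-0.1],"yaw":0,"hand":1},{"delta_pos":[0,-0.25,-0.12],"yaw":0,"hand":1},{"delta_pos":[0,-0.55,-0.12],"yaw":0,"hand":1},{"delta_pos":[0,-0.72,-0.1],"yaw":0,"hand":1},{"delta_pos":[0,-0.72,0.15],"yaw":0,"hand":1},{"delta_pos":[0,-0.72,0.45],"yaw":0,"hand":1},{"delta_pos":[0,-0.72,0.75],"yaw":0,"hand":1},{"delta_pos":[0,-0.72,1],"yaw":0,"hand":1}]'
python3 -c "
from h import *
togo(0,.115,.165)"
```

```text
time: 14.58
eef_pos: [0.5066, -0.0285, 0.0226]
tcp_rot: [-1.571, 0.0, -0.22]
wrist_force: [-0.4, -3.5, 3.0]
opening: -0.0001
t 14.57 jig mm [   1.2 -118.8   22.6] yaw err deg -0.03 rot [-1.571  0.    -0.22 ] F [-0.4 -3.5  3. ] units [-0.006  0.003  0.004] open -0.00011274288242311919
time: 15.58
eef_pos: [0.5501, 0.1697, 0.1665]
tcp_rot: [-1.57, 0.0, -0.218]
wrist_force: [0.1, -0.4, 0.0]
opening: -0.0002
t 15.57 jig mm [  0.6  84.1 166.5] yaw err deg 0.05 rot [-1.57   0.    -0.218] F [ 0.1 -0.4  0. ] units [-0.003  0.008  0.155] open -0.0002057038816710245
```

```bash
python3 -m crank '[{"delta_pos":[0,0,0.165],"yaw":0,"hand":1},{"delta_pos":[0,0,0.165],"yaw":0,"hand":1},{"delta_pos":[0,0.2,0.165],"yaw":0,"hand":1},{"delta_pos":[0,0.45,0.165],"yaw":0,"hand":1},{"delta_pos":[0,0.65,0.165],"yaw":0,"hand":1},{"delta_pos":[0,0.72,0.165],"yaw":0,"hand":1},{"delta_pos":[0,0.72,0.165],"yaw":0,"hand":1}]'
python3 - <<'E'
from h import *
togo(0,.0804,.022)
ps=[arm.snapshot("top")[0] for _ in range(4)]; p=np.mean(ps,0).astype(np.float32); ys=np.arange(-.22,.22,.0005)
print("stops z86",edges(prof(p,"top",.086,np.arange(-.03,.03,.002),ys).mean(1),ys,10))
print("can z67",edges(prof(p,"top",.067,np.arange(-.035,.036,.002),ys).mean(1),ys,10))
q=p[110:260,220:420,::-1].astype(np.uint8)
cv2.imwrite(f"pics/top10.png",cv2.resize(q,None,fx=4,fy=4,interpolation=cv2.INTER_CUBIC))
E
```

```text
time: 16.45
eef_pos: [0.5574, 0.1983, 0.0227]
tcp_rot: [-1.571, 0.0, -0.221]
wrist_force: [0.4, -0.7, -0.4]
opening: 0.0
t 16.45 jig mm [  1.5 113.6  22.7] yaw err deg -0.07 rot [-1.571  0.    -0.221] F [ 0.4 -0.7 -0.4] units [-0.007  0.004 -0.166] open 3.765994865434914e-05
stops z86 [(np.float64(-216.0), np.float64(13.8)), (np.float64(-108.0), np.float64(-4.4)), (np.float64(-81.0), np.float64(-4.0)), (np.float64(-75.0), np.float64(6.8)), (np.float64(-65.5), np.float64(-5.2)), (np.float64(41.5), np.float64(-7.9)), (np.float64(50.0), np.float64(9.7)), (np.float64(72.5), np.float64(-4.6)), (np.float64(79.5), np.float64(2.7)), (np.float64(92.0), np.float64(-7.4))]
can z67 [(np.float64(-217.5), np.float64(13.6)), (np.float64(-108.0), np.float64(-4.4)), (np.float64(-80.5), np.float64(-3.1)), (np.float64(-74.5), np.float64(6.2)), (np.float64(-64.5), np.float64(-5.3)), (np.float64(-57.0), np.float64(2.5)), (np.float64(44.0), np.float64(-6.9)), (np.float64(52.5), np.float64(8.3)), (np.float64(75.0), np.float64(-4.0)), (np.float64(94.5), np.float64(-7.2))]
```

View pics/top10.png

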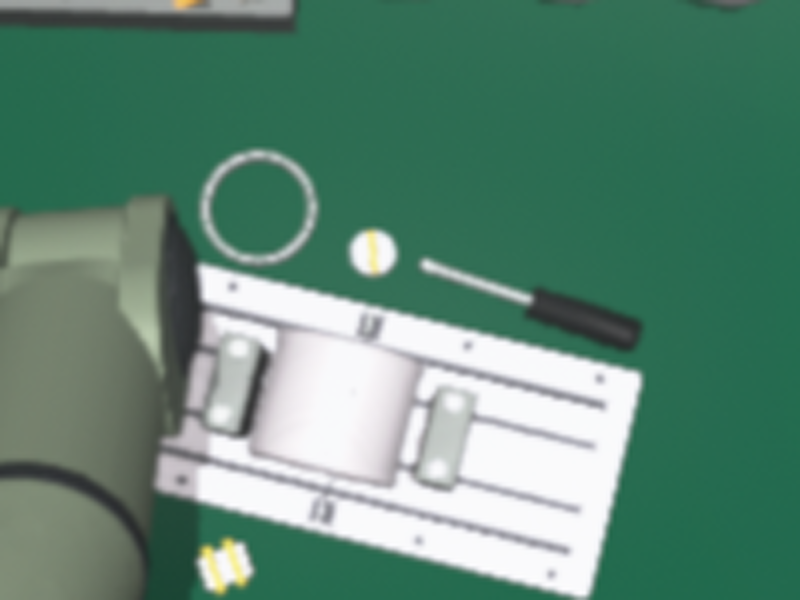

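The right stop is at −76.2. The third left tap will take the left face to its final place at mark + 55, about +38.1. The last few mm go at about 1–2 cm/s because this one nudges the canister.

```bash
python3 -m crank '[{"delta_pos":[0,0,-0.07],"yaw":0,"hand":1},{"delta_pos":[0,0,-0.105],"yaw":0,"hand":1},{"delta_pos":[0,0,-0.118],"yaw":0,"hand":1},{"delta_pos":[0,0,-0.128],"yaw":0,"hand":1},{"delta_pos":[0,0,-0.136],"yaw":0,"hand":1},{"delta_pos":[0,0,-0.144],"yaw":0,"hand":1},{"delta_pos":[0,0,-0.152],"yaw":0,"hand":1},{"delta_pos":[0,0,-0.159],"yaw":0,"hand":1},{"delta_pos":[0,0,-0.165],"yaw":0,"hand":1},{"delta_pos":[0,0,-0.165],"yaw":0,"hand":1}]'
python3 - <<'E'
from h import *
togo(0,.0804,.022)
ps=[arm.snapshot("top")[0] for _ in range(2)]; p=np.mean(ps,0).astype(np.float32); ys=np.arange(-.22,.22,.0005)
print("stops z86",edges(prof(p,"top",.086,np.arange(-.03,.03,.002),ys).mean(1),ys,10))
E
```

```text
time: 17.9
eef_pos: [0.5502, 0.1663, 0.0226]
tcp_rot: [-1.571, -0.0, -0.22]
wrist_force: [1.3, 2.5, 1.4]
opening: 0.0002
t 17.9 jig mm [ 1.5 80.8 22.6] yaw err deg -0.05 rot [-1.571 -0.    -0.22 ] F [1.3 2.5 1.4] units [-0.007  0.003 -0.002] open 0.0001523261887362752
stops z86 [(np.float64(-216.0), np.float64(13.8)), (np.float64(-108.0), np.float64(-4.1)), (np.float64(-81.0), np.float64(-4.1)), (np.float64(-75.5), np.float64(6.2)), (np.float64(-68.0), np.float64(-4.6)), (np.float64(-61.0), np.float64(2.7)), (np.float64(36.0), np.float64(-8.1)), (np.float64(42.5), np.float64(4.2)), (np.float64(51.5), np.float64(-4.6)), (np.float64(72.0), np.float64(2.5))]
```

```bash
python3 -m crank '[{"delta_pos":[0,0,0.1],"yaw":0,"hand":1},{"delta_pos":[0,-0.25,0.12],"yaw":0,"hand":1},{"delta_pos":[0,-0.55,0.12],"yaw":0,"hand":1},{"delta_pos":[0,-0.72,0.1],"yaw":0,"hand":1},{"delta_pos":[0,-0.72,-0.15],"yaw":0,"hand":1},{"delta_pos":[0,-0.72,-0.45],"yaw":0,"hand":1},{"delta_pos":[0,-0.72,-0.75],"yaw":0,"hand":1},{"delta_pos":[0,-0.72,-1],"yaw":0,"hand":1}]'
python3 -m crank '[{"delta_pos":[0,0,-0.15],"yaw":0,"hand":1},{"delta_pos":[0,0,-0.15],"yaw":0,"hand":1},{"delta_pos":[0,0.2,-0.15],"yaw":0,"hand":1},{"delta_pos":[0,0.45,-0.15],"yaw":0,"hand":1},{"delta_pos":[0,0.65,-0.15],"yaw":0,"hand":1},{"delta_pos":[0,0.72,-0.15],"yaw":0,"hand":1},{"delta_pos":[0,0.72,-0.15],"yaw":0,"hand":1}]'
python3 - <<'E'
from h import *
togo(0,-.1142,.022)
ps=[arm.snapshot("top")[0] for _ in range(4)]; p=np.mean(ps,0).astype(np.float32); ys=np.arange(-.22,.22,.0005)
print("stops z86",edges(prof(p,"top",.086,np.arange(-.03,.03,.002),ys).mean(1),ys,10))
q=p[110:260,220:420,::-1].astype(np.uint8)
cv2.imwrite(f"pics/top11.png",cv2.resize(q,None,fx=4,fy=4,interpolation=cv2.INTER_CUBIC))
E
```

```text
time: 19.0
eef_pos: [0.5061, -0.0297, 0.1667]
tcp_rot: [-1.571, 0.0, -0.22]
wrist_force: [0.9, 0.9, -0.0]
opening: -0.0003
time: 19.88
eef_pos: [0.5001, -0.0573, 0.0225]
tcp_rot: [-1.571, 0.001, -0.219]
wrist_force: [0.0, -0.6, 0.7]
opening: -0.0001
t 19.88 jig mm [   1.2 -148.3   22.5] yaw err deg -0.01 rot [-1.571e+00  1.000e-03 -2.190e-01] F [ 0.  -0.6  0.7] units [-0.006  0.003  0.171] open -0.0001101726426135597
stops z86 [(np.float64(-214.5), np.float64(-2.7)), (np.float64(-79.0), np.float64(-2.7)), (np.float64(-72.5), np.float64(3.5)), (np.float64(-57.5), np.float64(5.7)), (np.float64(35.5), np.float64(-7.5)), (np.float64(42.5), np.float64(8.6)), (np.float64(62.5), np.float64(-1.5)), (np.float64(70.5), np.float64(3.6)), (np.float64(203.5), np.float64(-12.4))]
```

View pics/top11.png

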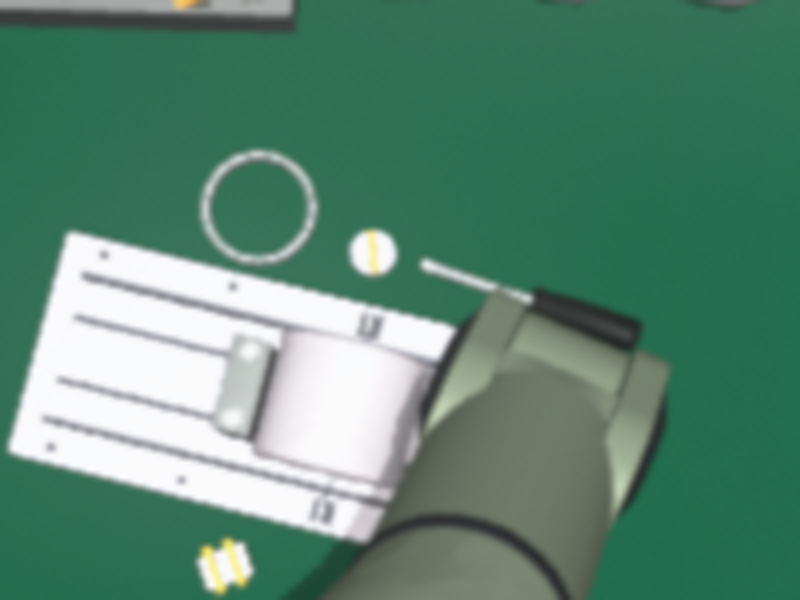

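The left face is at about +38.6. Now the third right tap, slow, up to just before the expected snug position. After that I'll feel for the force rise.

```bash
python3 -m crank '[{"delta_pos":[0,0,0.08],"yaw":0,"hand":1},{"delta_pos":[0,0,0.12],"yaw":0,"hand":1},{"delta_pos":[0,0,0.138],"yaw":0,"hand":1},{"delta_pos":[0,0,0.146],"yaw":0,"hand":1},{"delta_pos":[0,0,0.152],"yaw":0,"hand":1},{"delta_pos":[0,0,0.158],"yaw":0,"hand":1},{"delta_pos":[0,0,0.163],"yaw":0,"hand":1},{"delta_pos":[0,0,0.168],"yaw":0,"hand":1}]'
python3 -c "
from h import *
togo(0,-.1137,.022)"
python3 -m crank '[{"delta_pos":[0,0,0.003],"yaw":0,"hand":1}]'
python3 -m crank '[{"delta_pos":[0,0,0.003],"yaw":0,"hand":1}]'
python3 -c "
from h import *
togo(0,-.1137,.022)"
```

```text
time: 21.08
eef_pos: [0.5072, -0.0253, 0.0226]
tcp_rot: [-1.571, 0.0, -0.22]
wrist_force: [-0.4, -3.5, 1.3]
opening: 0.0002
t 21.07 jig mm [   1.2 -115.6   22.6] yaw err deg -0.06 rot [-1.571  0.    -0.22 ] F [-0.4 -3.5  1.3] units [-0.006  0.003  0.009] open 0.00019730770577699934
time: 21.2
eef_pos: [0.5074, -0.0245, 0.0226]
tcp_rot: [-1.571, 0.0, -0.22]
wrist_force: [-0.8, -4.2, 1.1]
opening: -0.0001
time: 21.32
eef_pos: [0.5075, -0.0239, 0.0226]
tcp_rot: [-1.571, 0.0, -0.22]
wrist_force: [-1.2, -3.8, 1.1]
opening: -0.0003
t 21.32 jig mm [   1.2 -114.1   22.6] yaw err deg -0.04 rot [-1.571  0.    -0.22 ] F [-1.2 -3.8  1.1] units [-0.006  0.003  0.002] open -0.0003277568689183316
```

```bash
for i in 1 2; do python3 -m crank '[{"delta_pos":[0,0,0.003],"yaw":0,"hand":1}]' | egrep 'eef|force'; done
python3 - <<'E'
from h import *
togo(0,-.1137,.022)
p,d=arm.snapshot("top");ys=np.arange(-.22,.22,.0005)
print("stops z86",edges(prof(p,"top",.086,np.arange(-.03,.03,.002),ys).mean(1),ys,10))
E
```

```text
eef_pos: [0.5077, -0.0233, 0.0226]
wrist_force: [-1.1, -4.3, 0.7]
eef_pos: [0.5078, -0.0227, 0.0226]
wrist_force: [-1.8, -4.3, 1.4]
t 21.57 jig mm [   1.2 -112.9   22.6] yaw err deg -0.04 rot [-1.571  0.    -0.22 ] F [-1.8 -4.3  1.4] units [-0.006  0.003 -0.004] open 0.0004905015848152476
stops z86 [(np.float64(-216.0), np.float64(13.9)), (np.float64(-188.0), np.float64(-8.0)), (np.float64(-177.0), np.float64(4.0)), (np.float64(-169.0), np.float64(-2.3)), (np.float64(-32.5), np.float64(-2.2)), (np.float64(-25.0), np.float64(9.0)), (np.float64(36.0), np.float64(-7.5)), (np.float64(42.5), np.float64(8.5)), (np.float64(70.5), np.float64(3.8)), (np.float64(203.5), np.float64(-12.4))]
```

```bash
for i in 1 2 3; do python3 -m crank '[{"delta_pos":[0,0,0.002],"yaw":0,"hand":1}]' | egrep 'eef|force'; done
python3 - <<'E'
from h import *
togo(0,-.1137,.022)
p,d=arm.snapshot("top");ys=np.arange(-.22,.22,.0005)
print("stops z86",edges(prof(p,"top",.086,np.arange(-.03,.03,.002),ys).mean(1),ys,10)[-5:])
p,d=arm.snapshot("scene"); cv2.imwrite("pics/scene12.png",cv2.resize(p[140:240,280:400,::-1],None,fx=6,fy=6,interpolation=cv2.INTER_CUBIC))
E
```

```text
eef_pos: [0.5079, -0.0223, 0.0226]
wrist_force: [-1.6, -4.7, 0.6]
eef_pos: [0.508, -0.0219, 0.0226]
wrist_force: [-1.7, -3.4, 0.5]
eef_pos: [0.5081, -0.0215, 0.0226]
wrist_force: [-0.6, -3.0, 0.3]
t 22.0 jig mm [   1.2 -111.7   22.6] yaw err deg -0.04 rot [-1.571  0.    -0.22 ] F [-0.6 -3.   0.3] units [-0.006  0.003 -0.01 ] open -9.30548450949779e-05
stops z86 [(np.float64(-23.5), np.float64(9.6)), (np.float64(35.5), np.float64(-7.5)), (np.float64(42.5), np.float64(8.5)), (np.float64(70.5), np.float64(3.8)), (np.float64(203.5), np.float64(-12.4))]
```

View pics/scene12.png

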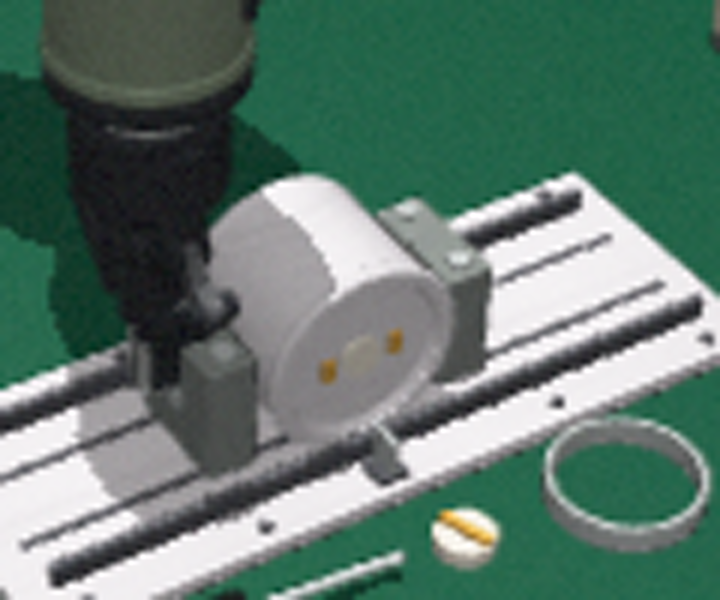

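```bash
for i in 1 2 3 4; do python3 -m crank '[{"delta_pos":[0,0,0.002],"yaw":0,"hand":1}]' | egrep 'eef|force'; done
python3 - <<'E'
from h import *
togo(0,-.1137,.022)
p,d=arm.snapshot("top");ys=np.arange(-.22,.22,.0005)
print("stops z86",edges(prof(p,"top",.086,np.arange(-.03,.03,.002),ys).mean(1),ys,10)[-5:])
E
```

```text
eef_pos: [0.5081, -0.0212, 0.0226]
wrist_force: [-2.3, -3.4, 1.2]
eef_pos: [0.5082, -0.021, 0.0226]
wrist_force: [-3.1, -6.9, 0.8]
eef_pos: [0.5082, -0.021, 0.0226]
wrist_force: [-2.8, -9.0, 1.4]
eef_pos: [0.5082, -0.021, 0.0226]
wrist_force: [-3.2, -10.8, 2.3]
t 22.6 jig mm [   1.2 -111.1   22.6] yaw err deg -0.09 rot [-1.572  0.    -0.221] F [ -3.2 -10.8   2.3] units [-0.006  0.003 -0.013] open -1.81045464443078e-05
stops z86 [(np.float64(-22.5), np.float64(9.9)), (np.float64(36.0), np.float64(-7.2)), (np.float64(42.5), np.float64(8.2)), (np.float64(70.5), np.float64(3.8)), (np.float64(203.5), np.float64(-12.3))]
```

The force rose from about 4 N to 11 N with the TCP no longer moving (at −111.1), so both stops are snug. I'll back off, go to the left side, and check the centring there.

```bash
python3 -m crank '[{"delta_pos":[0,0,-0.1],"yaw":0,"hand":1},{"delta_pos":[0,-0.25,-0.12],"yaw":0,"hand":1},{"delta_pos":[0,-0.55,-0.12],"yaw":0,"hand":1},{"delta_pos":[0,-0.72,-0.1],"yaw":0,"hand":1},{"delta_pos":[0,-0.72,0.15],"yaw":0,"hand":1},{"delta_pos":[0,-0.72,0.45],"yaw":0,"hand":1},{"delta_pos":[0,-0.72,0.75],"yaw":0,"hand":1},{"delta_pos":[0,-0.72,1],"yaw":0,"hand":1}]'
python3 -m crank '[{"delta_pos":[0,0,0.3],"yaw":0,"hand":1},{"delta_pos":[0,0,0.4],"yaw":0,"hand":1},{"delta_pos":[0,0,0.4],"yaw":0,"hand":1}]'
cat > m.py <<'E'
from h import *
import sys
togo(0,.1,.022)
ps=[arm.snapshot("top")[0] for _ in range(4)]; p=np.mean(ps,0).astype(np.float32); ys=np.arange(-.22,.22,.0005)
print("stops z86",edges(prof(p,"top",.086,np.arange(-.03,.03,.002),ys).mean(1),ys,10))
print("can z67",edges(prof(p,"top",.067,np.arange(-.035,.036,.002),ys).mean(1),ys,10))
# outside stop width (|x|>35mm) the canister silhouette against the plate
for xs in(np.arange(.038,.043,.001),np.arange(-.043,-.037,.001)):
    g=prof(p,"top",.067,xs,ys).mean(1); print("can rim",edges(g,ys,8))
w=(ys>-.03)&(ys<-.003)
for x0 in(-.051,-.049,-.047,.052): 
    g=prof(p,"top",.012,[x0],ys).mean(1)[w]; print(x0,np.c_[ys[w]*1000,g][::3].round(0).astype(int).tolist())
np.save(f"pics/{sys.argv[1]}.npy",p)
cv2.imwrite(f"pics/{sys.argv[1]}.png",cv2.resize(p[150:270,220:390,::-1].astype(np.uint8),None,fx=4.5,fy=4.5,interpolation=cv2.INTER_CUBIC))
p,d=arm.snapshot("scene"); cv2.imwrite(f"pics/{sys.argv[1]}s.png",cv2.resize(p[150:250,280:400,::-1],None,fx=6,fy=6,interpolation=cv2.INTER_CUBIC)); np.save(f"pics/{sys.argv[1]}s.npy",p)
E
python3 m.py a13
```

```text
time: 23.65
eef_pos: [0.5522, 0.1785, 0.1667]
tcp_rot: [-1.57, -0.0, -0.218]
wrist_force: [-0.5, -1.0, -0.0]
opening: -0.0
time: 24.02
eef_pos: [0.5692, 0.2547, 0.1661]
tcp_rot: [-1.571, 0.0, -0.218]
wrist_force: [0.4, -1.0, -0.7]
opening: 0.0002
t 24.02 jig mm [  0.8 171.2 166.1] yaw err deg 0.09 rot [-1.571  0.    -0.218] F [ 0.4 -1.  -0.7] units [-0.004  0.721 -0.356] open 0.00023411430579134936
stops z86 [(np.float64(-216.0), np.float64(13.6)), (np.float64(-101.0), np.float64(-5.2)), (np.float64(-94.5), np.float64(1.7)), (np.float64(-72.5), np.float64(-5.1)), (np.float64(-65.0), np.float64(3.6)), (np.float64(36.0), np.float64(-6.8)), (np.float64(42.5), np.float64(7.8)), (np.float64(70.5), np.float64(4.2)), (np.float64(134.0), np.float64(-2.3)), (np.float64(187.0), np.float64(-5.3))]
can z67 [(np.float64(-217.0), np.float64(13.4)), (np.float64(-100.5), np.float64(-5.1)), (np.float64(-71.5), np.float64(-4.5)), (np.float64(-64.0), np.float64(3.3)), (np.float64(38.0), np.float64(-6.2)), (np.float64(45.0), np.float64(7.1)), (np.float64(73.0), np.float64(4.1)), (np.float64(137.5), np.f
[... 753 characters left out ...]
9, 205], [-7, 204], [-6, 200], [-4, 197]]
-0.049 [[-30, 226], [-28, 226], [-27, 229], [-25, 233], [-24, 236], [-22, 232], [-21, 224], [-19, 216], [-18, 208], [-16, 204], [-15, 213], [-13, 224], [-12, 232], [-10, 235], [-9, 232], [-7, 229], [-6, 226], [-4, 224]]
-0.047 [[-30, 233], [-28, 234], [-27, 235], [-25, 236], [-24, 235], [-22, 234], [-21, 228], [-19, 222], [-18, 216], [-16, 214], [-15, 220], [-13, 228], [-12, 233], [-10, 238], [-9, 239], [-7, 239], [-6, 237], [-4, 236]]
0.052 [[-30, 238], [-28, 239], [-27, 240], [-25, 241], [-24, 242], [-22, 242], [-21, 243], [-19, 243], [-18, 243], [-16, 244], [-15, 244], [-13, 245], [-12, 244], [-10, 244], [-9, 244], [-7, 244], [-6, 243], [-4, 244]]
```

View pics/a13.png

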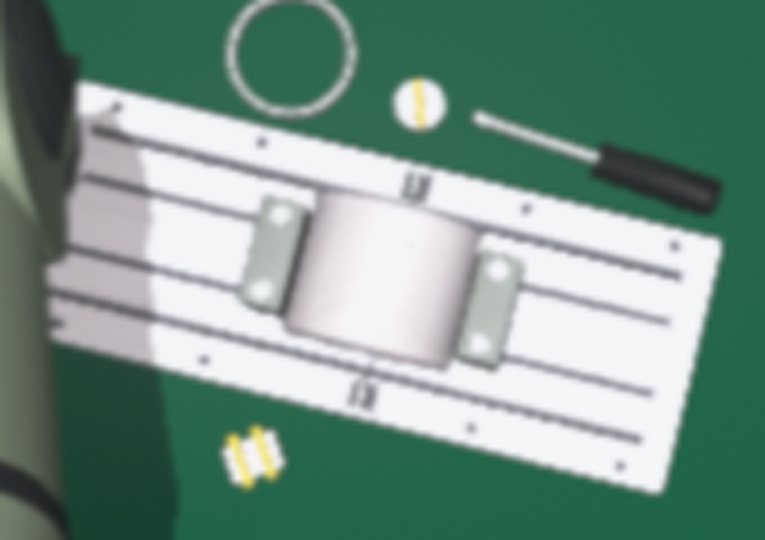

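View pics/a13s.png

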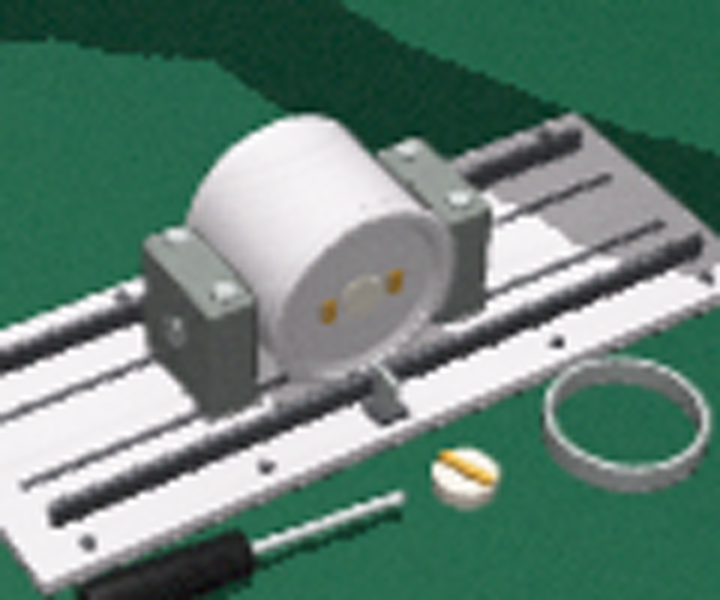

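Midpoints in jig y:
- **Stop outer faces:** −15.25
- **TCP contact positions:** −15.15
- **Canister silhouette:** −14.5
- **Line:** about −17.0

The canister therefore sits roughly 2 mm too far left. I'll cross-check with the scene view, using the pointer against the button on the canister's end face.

Run:
```python
from h import *
p=np.load("pics/a13s.npy"); q=p[195:225,318:358,::-1]
cv2.imwrite("pics/z14.png",cv2.resize(q,None,fx=16,fy=16,interpolation=cv2.INTER_CUBIC))
for y in(-.015,-.017): print(y,"blade top",proj("scene",[J2W(.08,y,.038),J2W(.07,y,.038)]).round(1).tolist(),"foot",proj("scene",[J2W(.08,y,.012)]).round(1).tolist(),"face ctr",proj("scene",[J2W(.045,y,.067)]).round(1).tolist())
t=np.load("pics/a13.npy").astype(np.uint8)
cv2.imwrite("pics/z15.png",np.hstack([cv2.resize(t[r:r+20,c:c+22,::-1],None,fx=17,fy=17,interpolation=cv2.INTER_CUBIC) for r,c in((181,302),(228,290))]))
for y in(-.015,-.017,-.019):
  for x,z in((.085,.038),(.065,.038),(.085,.012),(-.085,.038),(-.065,.038),(-.085,.012)): print(y,x,z,proj("top",[J2W(x,y,z)]).round(1).tolist(),end=" ")
  print()
```

```text
-0.015 blade top [[347.2, 213.2], [345.3, 211.2]] foot [[346.7, 219.4]] face ctr [[341.2, 199.3]]
-0.017 blade top [[346.6, 213.4], [344.8, 211.5]] foot [[346.2, 219.7]] face ctr [[340.6, 199.5]]
-0.015 0.085 0.038 [[312.5, 185.3]] -0.015 0.065 0.038 [[310.7, 191.9]] -0.015 0.085 0.012 [[312.8, 186.5]] -0.015 -0.085 0.038 [[297.8, 241.9]] -0.015 -0.065 0.038 [[299.5, 235.2]] -0.015 -0.085 0.012 [[298.4, 242.2]] 
-0.017 0.085 0.038 [[313.1, 185.4]] -0.017 0.065 0.038 [[311.4, 192.0]] -0.017 0.085 0.012 [[313.4, 186.6]] -0.017 -0.085 0.038 [[298.5, 242.1]] -0.017 -0.065 0.038 [[300.2, 235.3]] -0.017 -0.085 0.012 [[299.1, 242.3]] 
-0.019 0.085 0.038 [[313.8, 185.6]] -0.019 0.065 0.038 [[312.1, 192.2]] -0.019 0.085 0.012 [[314.1, 186.8]] -0.019 -0.085 0.038 [[299.1, 242.3]] -0.019 -0.065 0.038 [[300.9, 235.5]] -0.019 -0.085 0.012 [[299.7, 242.5]]
```

View pics/z14.png

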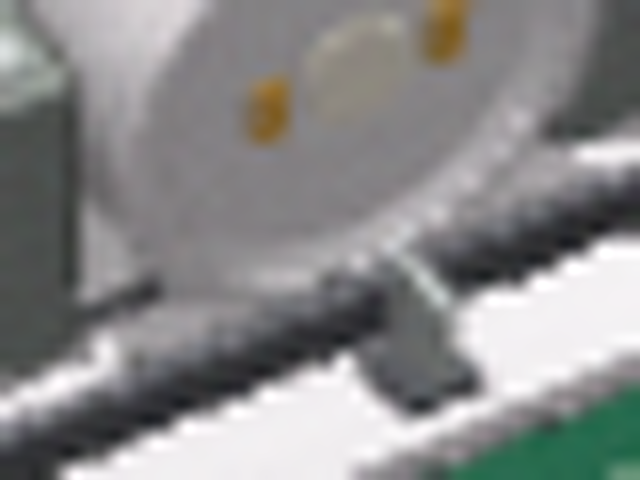

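View pics/z15.png

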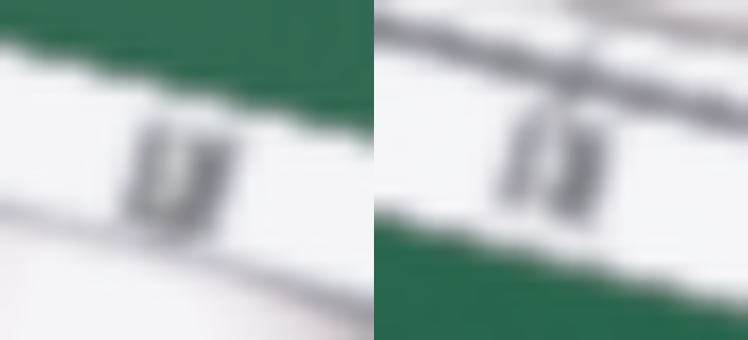

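Run:
```python
from h import *
off=-.5+.5/16
f=lambda n,uv,z:[np.round(np.array(W2J(w))*1000,1).tolist() for w in toplane(n,uv,z)]
o=-.47
print("scene blade",f("scene",[(318+400/16+o,195+250/16+o),(318+422/16+o,195+275/16+o),(318+445/16+o,195+300/16+o)],.038))
print("scene face ctr",f("scene",[(318+358/16+o,195+67/16+o),(318+(268+445)/32+o,195+(110+28)/32+o)],.067))
print("top blades",f("top",[(302+178/17+o,181+165/17+o),(290+172/17+o,228+155/17+o)],.038))
```

```text
scene blade [[61.7, -19.6], [69.6, -19.8], [77.5, -19.9]]
scene face ctr [[40.9, -16.9], [41.2, -17.4]]
top blades [[70.5, -17.3], [-69.0, -16.3]]
```

The top view puts the blades at −16.8 and the canister at about −15. The scene view gives blade −19.8 and canister −17.1. Both say the canister is 2 to 2.5 mm too far left, so I'll make another left tap that pushes the whole train about 2.1 mm.

```bash
python3 -m crank '[{"delta_pos":[0,0,-0.2],"yaw":0,"hand":1},{"delta_pos":[0,0,-0.305],"yaw":0,"hand":1},{"delta_pos":[0,0.2,-0.305],"yaw":0,"hand":1},{"delta_pos":[0,0.45,-0.305],"yaw":0,"hand":1},{"delta_pos":[0,0.65,-0.305],"yaw":0,"hand":1},{"delta_pos":[0,0.72,-0.305],"yaw":0,"hand":1},{"delta_pos":[0,0.72,-0.305],"yaw":0,"hand":1},{"delta_pos":[0,0.72,-0.305],"yaw":0,"hand":1}]'
python3 -c "
from h import *
togo(0,.0787,.022)"
```

```text
time: 25.28
eef_pos: [0.5572, 0.1939, 0.0242]
tcp_rot: [-1.57, -0.002, -0.22]
wrist_force: [-0.4, 0.4, 0.4]
opening: 0.0001
t 25.27 jig mm [  2.3 109.3  24.2] yaw err deg -0.05 rot [-1.57  -0.002 -0.22 ] F [-0.4  0.4  0.4] units [-0.011  0.011 -0.153] open 0.00010868953186621806
```

```bash
python3 -m crank '[{"delta_pos":[0,0,-0.08],"yaw":0,"hand":1},{"delta_pos":[0,0,-0.12],"yaw":0,"hand":1},{"delta_pos":[0,0,-0.136],"yaw":0,"hand":1},{"delta_pos":[0,0,-0.142],"yaw":0,"hand":1},{"delta_pos":[0,0,-0.146],"yaw":0,"hand":1},{"delta_pos":[0,0,-0.15],"yaw":0,"hand":1},{"delta_pos":[0,0,-0.153],"yaw":0,"hand":1},{"delta_pos":[0,0,-0.153],"yaw":0,"hand":1}]'
python3 -c "
from h import *
togo(0,.0787,.022)"
```

```text
time: 26.28
eef_pos: [0.5503, 0.1661, 0.0229]
tcp_rot: [-1.568, -0.001, -0.218]
wrist_force: [3.6, 9.9, 1.8]
opening: -0.0001
t 26.27 jig mm [ 1.7 80.6 22.9] yaw err deg 0.06 rot [-1.568e+00 -1.000e-03 -2.180e-01] F [3.6 9.9 1.8] units [-0.008  0.005 -0.01 ] open -6.668562398745395e-05
```

```bash
for i in 1 2 3; do python3 -m crank '[{"delta_pos":[0,0,-0.002],"yaw":0,"hand":1}]' | egrep 'eef|force';python3 -c "
from h import *
togo(0,.0787,.022)"; done
```

```text
eef_pos: [0.5503, 0.1659, 0.0229]
wrist_force: [3.3, 11.2, 1.7]
t 26.4 jig mm [ 1.7 80.4 22.9] yaw err deg 0.06 rot [-1.568e+00 -1.000e-03 -2.180e-01] F [ 3.3 11.2  1.7] units [-0.008  0.005 -0.009] open -7.472201538969766e-05
eef_pos: [0.5502, 0.1655, 0.0229]
wrist_force: [3.1, 12.6, 1.4]
t 26.52 jig mm [ 1.7 80.  22.9] yaw err deg 0.06 rot [-1.568e+00 -1.000e-03 -2.180e-01] F [ 3.1 12.6  1.4] units [-0.008  0.005 -0.006] open 3.910766294336241e-05
eef_pos: [0.5501, 0.1651, 0.0229]
wrist_force: [3.6, 11.2, 1.3]
t 26.65 jig mm [ 1.6 79.6 22.9] yaw err deg 0.07 rot [-1.568e+00 -1.000e-03 -2.180e-01] F [ 3.6 11.2  1.3] units [-0.008  0.005 -0.005] open 0.0003285147043096031
```

Moving now at about 12 N, a little under 0.4 mm per step. Two more steps.

```bash
for i in 1 2; do python3 -m crank '[{"delta_pos":[0,0,-0.002],"yaw":0,"hand":1}]' | egrep 'force';python3 -c "
from h import *
togo(0,.0787,.022)"; done
python3 - <<'E'
from h import *
p,d=arm.snapshot("top");ys=np.arange(-.22,.22,.0005)
print("stops z86",edges(prof(p,"top",.086,np.arange(-.03,.03,.002),ys).mean(1),ys,10)[:6])
E
```

```text
wrist_force: [4.2, 11.1, 1.8]
t 26.77 jig mm [ 1.6 79.2 22.9] yaw err deg 0.07 rot [-1.568e+00 -1.000e-03 -2.180e-01] F [ 4.2 11.1  1.8] units [-0.008  0.005 -0.003] open -0.0004573373132994249
wrist_force: [3.4, 11.3, 1.9]
t 26.9 jig mm [ 1.7 78.8 22.9] yaw err deg 0.06 rot [-1.568e+00 -1.000e-03 -2.180e-01] F [ 3.4 11.3  1.9] units [-0.008  0.005 -0.   ] open -1.0335037126081696e-05
stops z86 [(np.float64(-216.0), np.float64(13.9)), (np.float64(-102.5), np.float64(-4.6)), (np.float64(-74.5), np.float64(-5.5)), (np.float64(-67.0), np.float64(3.9)), (np.float64(34.5), np.float64(-8.1)), (np.float64(41.0), np.float64(3.5))]
```

```bash
python3 -m crank '[{"delta_pos":[0,0,0.1],"yaw":0,"hand":1},{"delta_pos":[0,-0.25,0.12],"yaw":0,"hand":1},{"delta_pos":[0,-0.55,0.12],"yaw":0,"hand":1},{"delta_pos":[0,-0.72,0.1],"yaw":0,"hand":1},{"delta_pos":[0,-0.72,-0.15],"yaw":0,"hand":1},{"delta_pos":[0,-0.72,-0.45],"yaw":0,"hand":1},{"delta_pos":[0,-0.72,-0.75],"yaw":0,"hand":1},{"delta_pos":[0,-0.72,-1],"yaw":0,"hand":1}]'
python3 -m crank '[{"delta_pos":[0,0,-0.15],"yaw":0,"hand":1},{"delta_pos":[0,0,-0.15],"yaw":0,"hand":1},{"delta_pos":[0,0.2,-0.15],"yaw":0,"hand":1},{"delta_pos":[0,0.45,-0.15],"yaw":0,"hand":1},{"delta_pos":[0,0.65,-0.15],"yaw":0,"hand":1},{"delta_pos":[0,0.72,-0.15],"yaw":0,"hand":1},{"delta_pos":[0,0.72,-0.15],"yaw":0,"hand":1}]'
python3 -c "
from h import *
togo(0,-.113,.022)"
```

```text
time: 27.95
eef_pos: [0.5051, -0.0346, 0.1667]
tcp_rot: [-1.571, 0.0, -0.22]
wrist_force: [0.3, 0.1, -0.6]
opening: 0.0
time: 28.82
eef_pos: [0.4991, -0.062, 0.0225]
tcp_rot: [-1.571, 0.001, -0.219]
wrist_force: [0.3, 0.8, 0.8]
opening: 0.0001
t 28.82 jig mm [   1.2 -153.1   22.5] yaw err deg -0.01 rot [-1.571e+00  1.000e-03 -2.190e-01] F [0.3 0.8 0.8] units [-0.006  0.003  0.201] open 0.00013041390518691846
```

```bash
python3 -m crank '[{"delta_pos":[0,0,0.08],"yaw":0,"hand":1},{"delta_pos":[0,0,0.15],"yaw":0,"hand":1},{"delta_pos":[0,0,0.18],"yaw":0,"hand":1},{"delta_pos":[0,0,0.19],"yaw":0,"hand":1},{"delta_pos":[0,0,0.196],"yaw":0,"hand":1},{"delta_pos":[0,0,0.2],"yaw":0,"hand":1},{"delta_pos":[0,0,0.203],"yaw":0,"hand":1},{"delta_pos":[0,0,0.203],"yaw":0,"hand":1}]'
python3 -c "
from h import *
togo(0,-.113,.022)"
python3 -m crank '[{"delta_pos":[0,0,0.002],"yaw":0,"hand":1}]' | egrep 'force'
python3 -c "
from h import *
togo(0,-.113,.022)"
```

```text
time: 29.82
eef_pos: [0.5077, -0.0232, 0.0226]
tcp_rot: [-1.571, 0.0, -0.22]
wrist_force: [-0.0, -1.0, 0.5]
opening: 0.0
t 29.82 jig mm [   1.3 -113.4   22.6] yaw err deg -0.06 rot [-1.571  0.    -0.22 ] F [-0.  -1.   0.5] units [-0.006  0.003  0.002] open 2.6743741413472352e-05
wrist_force: [-1.6, -5.7, 0.6]
t 29.95 jig mm [   1.2 -113.4   22.6] yaw err deg -0.07 rot [-1.571 -0.    -0.221] F [-1.6 -5.7  0.6] units [-0.006  0.003  0.002] open 0.00015801353317744743
```

```bash
for i in 1 2; do python3 -m crank '[{"delta_pos":[0,0,0.002],"yaw":0,"hand":1}]' | egrep 'eef|force'; done
python3 -c "
from h import *
togo(0,-.113,.022)"
python3 -m crank '[{"delta_pos":[0,0,-0.1],"yaw":0,"hand":1},{"delta_pos":[0,-0.25,-0.12],"yaw":0,"hand":1},{"delta_pos":[0,-0.55,-0.12],"yaw":0,"hand":1},{"delta_pos":[0,-0.72,-0.1],"yaw":0,"hand":1},{"delta_pos":[0,-0.72,0.15],"yaw":0,"hand":1},{"delta_pos":[0,-0.72,0.45],"yaw":0,"hand":1},{"delta_pos":[0,-0.72,0.75],"yaw":0,"hand":1},{"delta_pos":[0,-0.72,1],"yaw":0,"hand":1}]'
python3 -m crank '[{"delta_pos":[0,0,0.3],"yaw":0,"hand":1},{"delta_pos":[0,0,0.55],"yaw":0,"hand":1},{"delta_pos":[0,0,0.55],"yaw":0,"hand":1}]'
python3 m.py a16
```

```text
eef_pos: [0.5078, -0.0231, 0.0226]
wrist_force: [-1.3, -8.2, 2.0]
eef_pos: [0.5078, -0.0231, 0.0226]
wrist_force: [-2.5, -10.3, 1.0]
t 30.2 jig mm [   1.2 -113.3   22.6] yaw err deg -0.11 rot [-1.572 -0.    -0.221] F [ -2.5 -10.3   1. ] units [-0.006  0.003  0.002] open -0.0001083583907036996
time: 31.2
eef_pos: [0.5517, 0.1761, 0.1666]
tcp_rot: [-1.57, 0.0, -0.219]
wrist_force: [0.8, -1.4, 0.8]
opening: -0.0001
time: 31.58
eef_pos: [0.575, 0.2852, 0.1656]
tcp_rot: [-1.57, 0.001, -0.215]
wrist_force: [-0.9, -0.7, -0.6]
opening: -0.0
t 31.57 jig mm [-2.000e-01  2.022e+02  1.656e+02] yaw err deg 0.26 rot [-1.57e+00  1.00e-03 -2.15e-01] F [-0.9 -0.7 -0.6] units [-0.001  0.718 -0.511] open -2.6261556492640307e-05
stops z86 [(np.float64(-216.0), np.float64(13.4)), (np.float64(-103.0), np.float64(-5.4)), (np.float64(-74.5), np.float64(-4.9)), (np.float64(-67.0), np.float64(3.5)), (np.float64(34.0), np.float64(-6.7)), (np.float64(40.5), np.float64(7.6)), (np.float64(59.5), np.float64(-1.8)), (np.float64(68.5), np.float64(4.3)), (np.float64(162.0), np.float64(-2.5)), (np.float64(203.0), np.f
[... 1069 characters left out ...]
9, 200], [-7, 199], [-6, 195], [-4, 192]]
-0.049 [[-30, 221], [-28, 222], [-27, 225], [-25, 229], [-24, 232], [-22, 228], [-21, 219], [-19, 211], [-18, 203], [-16, 198], [-15, 208], [-13, 220], [-12, 228], [-10, 231], [-9, 228], [-7, 225], [-6, 221], [-4, 220]]
-0.047 [[-30, 228], [-28, 229], [-27, 230], [-25, 232], [-24, 231], [-22, 229], [-21, 224], [-19, 217], [-18, 211], [-16, 209], [-15, 215], [-13, 224], [-12, 229], [-10, 234], [-9, 235], [-7, 235], [-6, 233], [-4, 232]]
0.052 [[-30, 235], [-28, 237], [-27, 238], [-25, 239], [-24, 240], [-22, 240], [-21, 240], [-19, 240], [-18, 240], [-16, 241], [-15, 241], [-13, 242], [-12, 242], [-10, 241], [-9, 241], [-7, 240], [-6, 240], [-4, 240]]
```

View pics/a16.png

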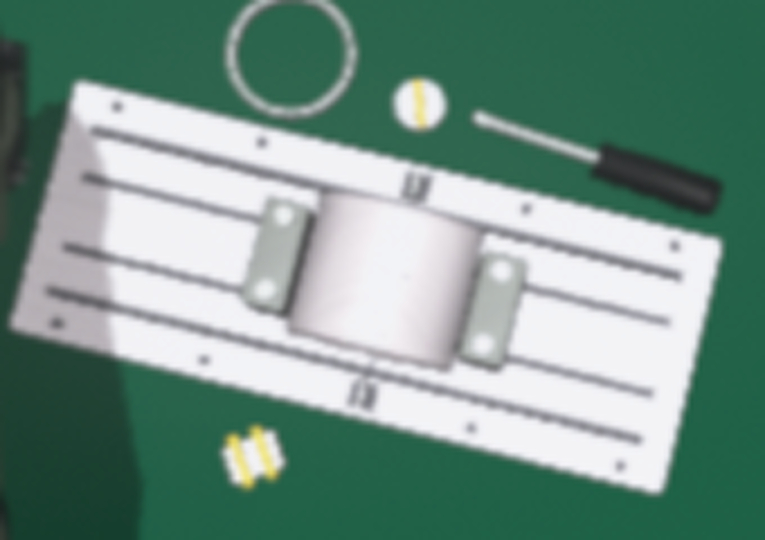

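View pics/a16s.png

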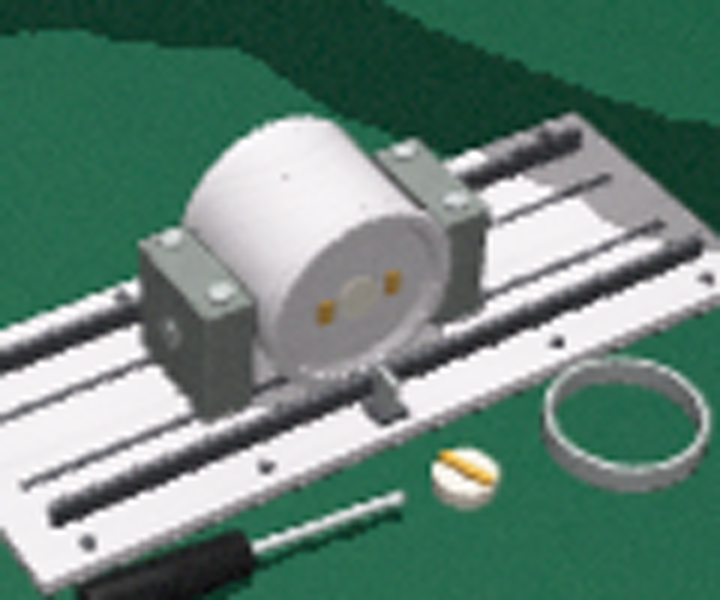

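The stop midpoint is now −17.25, the contact midpoint −17.3 and the silhouette −16.4, against a line and blades at −16.8 to −17.0. The outer faces are 171.5 mm apart, the same as when snug, the bystanders near the jig look untouched and the arm is clear. Handing in.

```bash
python3 -c "
from plant import arm
print(arm.hand_in()); print(arm.read_state()['time'])"
```

```text
the job is handed in; nothing more can be done
None
the job is handed in; nothing more can be done
```

I tapped the stops in turn, starting left and ending right, four taps each. The canister now sits on the line between the pointers with both stops snug against it. I handed in at about 32 s of the 56 s allowed.

**Taps:** The first two on each side moved only the stops. The third left tap nudged the canister slowly, and the third right tap closed up on it. The fourth left tap shifted the whole train about 2 mm right to correct the centring, and the fourth right tap pressed the stops snug.

**Snugness:** On the last right tap the force rose to about 10 N while the tool stopped moving. Afterwards the stops' outer faces were 171.5 mm apart, the same as the first time they were snug.

**Centring:** Positions along the jig's y axis:

| Check | y (mm) |
|---|---|
| Mark (dark line and pointer blades) | −16.8 to −17.0 |
| Midpoint of the stops | −17.25 |
| Midpoint of the tool's contact positions | −17.3 |
| Canister outline from above | −16.4 |

These agree to within about 1 mm.

**Disagreements and limits:**
- **Fingertips:** The cameras showed them about 45 mm above the reported tool point, so I worked lower to suit.
- **Scene camera:** It reads about 3 mm off the top camera along y. I used it only to compare the pointer with the canister.
- **Rolling speed:** I did not measure it. The pushes that touched the canister ran at about 1–2 cm/s.
- **Bystanders:** The ones beside the jig looked unmoved in the last pictures. I did not recheck the ones farther off.

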